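Unpile the coffee things and set each on its own place

TASK

After wiping the counter the coffee things were left in two piles. Take the piles apart and set them out: the green cup upright in the middle of the white saucer, the cocoa shaker upright in the middle of the round cork coaster, the red tin on the white marble slab and the blue tin on the wooden board, each tin lying flat, centred and squarely along its slab or board. Never tip the cup or the shaker over, and leave the bell and the biscuit where they are.

Things in the scene. Friction and masses are not known exactly. Their poses are not given: they have to be found in the camera images.
- cup_mid (a point): green and white espresso cup, loose, hollow, standing on either tin. Point: on the axis of the round bowl, half-way up (24 mm above the foot). 48 mm high; 64 mm across at the rim, 46 mm at the foot. z up. Handle along the cup's own -y, 13 mm thick, to 56 mm from the axis; at the start it points about to world +x, so fingers closing along world y take the bowl by its sides.
- shaker_mid (a point): steel cocoa shaker with a copper-coloured cap, loose, standing on the other tin. Point: on its axis, half-way up (37 mm above its underside). Height 74 mm; a straight round can 46 mm across up to 60 mm above the underside, then a domed cap. z up.
- red_tin_mid (a point): flat red tin with a cream lid, loose, bottom of a pile. 60 mm (its x) by 92 mm (its y) by 23 mm high; this point is its centre, 11.5 mm above its underside. The cup or the shaker stands on it, within about 13 mm of its middle. It is easily gripped across its 60 mm width; at the start its long side points roughly along world x.
- blue_tin_mid (a point): flat blue tin with a thin white line round its blue lid, loose, bottom of the other pile. 64 mm (its x) by 104 mm (its y) by 23 mm high; this point is its centre, 11.5 mm above its underside. The cup or the shaker stands on it, within about 13 mm of its middle. Gripped across its 64 mm width; at the start its long side points roughly along world x.
- saucer_well (a point): white china saucer, fixed to the counter: the cup's place. This point is the centre of its flat inner floor, 5 mm above the counter; the floor is about 72 mm across, the rim 120 mm across and 14 mm above the counter.
- coaster_top (a point): round cork coaster, fixed: the cocoa shaker's place. 84 mm across, 6 mm thick; this point is the centre of its top.
- marble_top (a point): rectangular white marble slab, fixed: the red tin's place. 80 mm (its x) by 110 mm (its y), 10 mm thick; this point is the centre of its top. Its long side points roughly along world x; the tin's long side goes along it, either way round.
- wood_top (a point): rectangular light wooden board, fixed: the blue tin's place. 80 mm (its x) by 110 mm (its y), 10 mm thick; this point is the centre of its top. Its long side points roughly along world x; the tin's long side goes along it, either way round.
- bell_mid (a point): silver counter bell on a black foot, loose, standing among the four places; not to be moved. 80 mm across, 54 mm high; this point is on its axis, half-way up.
- biscuit_mid (a point): round shortbread biscuit, loose, lying on the counter between the piles and the places; not to be moved. 65 mm across, 9 mm thick; this point is its centre.

How it is judged:
By the outcome, as a careful person would: the job done as asked, in the order asked, and still so for the second after the job is handed in, with the robot touching nothing.
It also fails if it takes over 141 s, if anything falls off the work surface, if the arm or the gripper's body presses on something with over 40 N, if the wrist force passes 120 N, or if a joint passes its speed limit or range.

ROBOT

A 6-joint arm with a two-finger parallel gripper is mounted at the origin on a cart in front of the work surface, level with it; the furniture and walls round the work are solid. World frame = base frame: x ahead of the robot, y to its left, z up, the work surface at z = 0. Lengths are in m, angles in degrees, forces in N, time in s.
With the tool pointing down it reaches from about 0.4 to 0.825 m from the base axis. Payload 7 kg.
Tool frame: the origin (TCP) lies midway between the tips of the shut fingers; the grasp point (between the pads) lies 19 mm behind it; z points along the fingers, y is the line along which they close (so a half turn about z gives the same grasp; the last joint's range is limited). The gripper opens to 88 mm and grips with 3 to 60 N. Pads are 19 mm wide; open, the fingers measure 130 mm over their backs; the gripper's body (78 mm by 193 mm) begins 47 mm behind the grasp point.
Start: joints at [-46.748, 20.546, 0.682, 0, -70.136, -16.507], TCP at [0.304, -0.603, 0.227] pointing down, gripper open.
Joint ranges: [-176.03, 176.03], [-82.01, 121.73], [-58.28, 71.71], [-173.87, 95.51], [-174.79, -0.11], [-173.66, 173.66]. Speed limits (degrees/s): [136.94, 136.94, 172.46, 180, 180, 180].

INTERFACE

Orientations are given as [roll, pitch, yaw] about the fixed x, y, z axes, in that order (R = Rz(yaw) Ry(pitch) Rx(roll)).
In Python, from plant import r gives the robot as it stands. The module is installed in compiled form; this text tells all that it offers.
- The arm moves only by the tool play_rows, never from a script. Its argument "rows" is a list of rows, each an object with "slide": the shift along the tool's x, y, z as a fraction of full scale, a list of three; "delta_rot": the turn, a rotation vector about the tool's x, y, z as a fraction of full scale, a list of three; "fingers": the opening, from -1 (shut) to 1 (fully open). In form: [{"slide": [x, y, z], "delta_rot": [rx, ry, rz], "fingers": fingers}, ...]. A call has 1 to 8 rows; each row shifts and turns the commanded pose from where the row before left it, along the tool's axes as they then stand; what a row does not reach is not made up. Full scale, the value 1, is 0.15 m for a shift and 0.08 rad for a turn. A row lasts 1/8 s, in which the tool goes at most 62.5 mm and 10.7 degrees, less where a joint would pass 70% of its speed; a pose out of reach is approached as far as the arm can. A call with a number of a shift or a turn outside -1 to 1 is refused whole. A call with a gripper value outside its range is refused whole. The fingers move at their own pace and stop on an object; "squeeze" is the grip in N (left out, the last holds). Time passes only in rows, so rows that do not move let the fingers close. It gives the time, the measured TCP pose, the force, the opening and the grip force at its end, in the units of the state.
- r.get_state(): the state, without advancing time (a new reading comes with each control period).
- r.capture(name): name is "scene" or "top" or "wrist"; returns a dict with "image" (400x640x3 uint8, blue, green, red), "fx", "fy", "cx", "cy" (pixels), "distortion" ([k1, k2, p1, p2, k3] as OpenCV has them; the pictures are not rectified), "R" (3x3) and "t" (3): a world point X has camera coordinates R X + t; the wrist camera has in their place "T_tool_cam" (4x4, takes a point from camera to tool coordinates, whose origin is the TCP and whose axes are the flange's). Camera axes: x right, y down, z forward; pixel columns grow to the right and rows downward; lengths in m; the calibration is good to about 2 mm. A picture is of the moment at which its call begins: read the wrist's pose just before it. There is no depth.
- r.close_job(): hands the job in; it is judged then, once.
The state is a dict: "time_s": time; "joints": joint angles; "qd": joint speeds; "joint_torque": joint torques, N m; "tcp_pos": TCP position; "eef_rot": TCP orientation; "contact_force": force on the tool from outside, world axes, zero at the start; "moment": the same for the moment, N m; "gripper_width": finger opening in m; "gripper_force": force on a finger pad.
Only numpy, scipy, OpenCV 4.12 (cv2) and the standard library are available. Lean on these libraries where they do the work, as an engineer would, in place of code of your own. Each camera call takes 0.05 s, during which the arm holds its last target. There are 200 camera calls.

## Working session

There is one attempt and no reset: what is moved stays moved. The work goes in short steps, Python scripts to look and compute and a tool call to move; the robot and the scene stay as the last step left them, time stands still between calls to the robot, and variables do not carry over. Pictures are saved under pics/ and viewed, at most 14 in all, crops included, and the job is handed in when it is done.

Besides the shell and the picture viewer there is one more tool, called after "Request:" as name([rows], argument=value, ...), one row to a line, values as JSON. play_rows: Moves the arm, as the interface text tells. Shift numbers are shares of 0.15 m and turn numbers shares of 0.08 rad, none past 1 either way. Its arguments: {"type":"object","properties":{"rows":{"type":"array"},"squeeze":{"type":"number"}},"required":["rows"]}

```bash
mkdir -p pics
cat > h.py <<'E'
import numpy as np, cv2, pickle
from scipy.spatial.transform import Rotation as Ro
from plant import r
def snap(name,fn):
    s=r.get_state(); c=r.capture(name)
    if 'T_tool_cam' in c:
        T=np.eye(4);T[:3,:3]=Ro.from_euler('xyz',s['eef_rot'],degrees=True).as_matrix();T[:3,3]=s['tcp_pos']
        W=np.linalg.inv(T@np.array(c['T_tool_cam']));c['R']=W[:3,:3];c['t']=W[:3,3]
    cv2.imwrite('pics/'+fn+'.png',c['image']);pickle.dump(c,open(fn+'.pkl','wb'));return c
def K(c): return np.array([[c['fx'],0,c['cx']],[0,c['fy'],c['cy']],[0,0,1.]])
def w(fn,uv,z):
    c=pickle.load(open(fn+'.pkl','rb'));uv=np.array(uv,float).reshape(-1,1,2)
    n=cv2.undistortPoints(uv,K(c),np.array(c['distortion'],float))[:,0]
    R=np.array(c['R']);t=np.array(c['t']);d=np.c_[n,np.ones(len(n))]@R;o=-R.T@t
    return o+d*((z-o[2])/d[:,2])[:,None]
def px(fn,X):
    c=pickle.load(open(fn+'.pkl','rb'));return cv2.projectPoints(np.array(X,float).reshape(-1,3),cv2.Rodrigues(np.array(c['R'],float))[0],np.array(c['t'],float),K(c),np.array(c['distortion'],float))[0][:,0]
E
python3 - <<'E'
from h import *
for n in('scene','top','wrist'):
    c=snap(n,n+'0');print(n,-np.array(c['R']).T@np.array(c['t']),c['fx'])
s=r.get_state();print(s)
E
```

```text
scene [-0.08765425  0.88292917  0.69298165] 421.7482491853179
top [ 0.37072054 -0.01269858  1.25075461] 411.16805773249564
wrist [ 0.22908306 -0.639078    0.38432725] 301.82359151616936
{'time_s': 0.15, 'joints': array([-4.67474857e+01,  2.05826154e+01,  6.45792418e-01, -1.46706792e-02,
       -7.01348774e+01, -1.65074447e+01]), 'qd': array([-0.01628096, -0.14150177,  0.09443536,  0.08705722, -0.01190778,
        0.02116035]), 'joint_torque': array([ 1.24782233e-03, -5.83273888e+01,  2.93294996e+01,  7.00126112e+00,
        8.86230584e-03, -1.00904499e-04]), 'tcp_pos': array([ 0.30358353, -0.60246971,  0.22583067]), 'eef_rot': array([ 1.79927336e+02, -7.15010659e-03, -1.53259920e+02]), 'contact_force': array([-0.89781863,  0.12449815, -0.76959523]), 'moment': array([ 0.02109295, -0.01112748,  0.00905823]), 'gripper_force': 0.0, 'gripper_width': 0.0876896667097266}
```

View pics/top0.png

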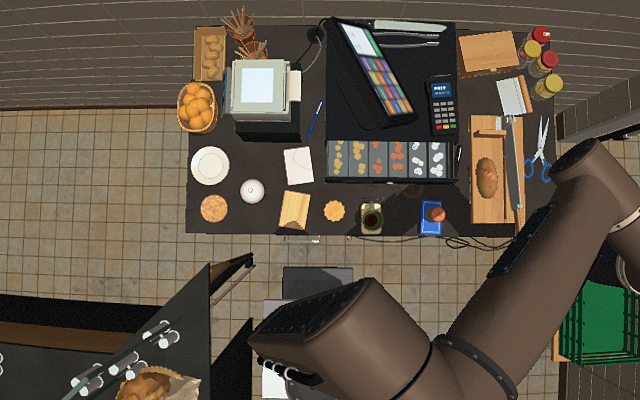

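View pics/scene0.png

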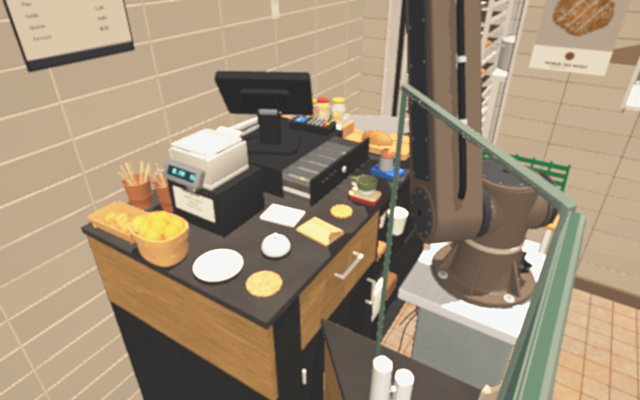

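Run:
```python
from h import *
i=cv2.imread('pics/top0.png')[140:240,185:455]
cv2.imwrite('pics/top0c.png',cv2.resize(i,(800,296),interpolation=cv2.INTER_CUBIC))
for n,uv,z in [('saucer',(210,166),.014),('coaster',(214,208),.006),('bell',(252,191),.05),('marble',(299,166),.01),('wood',(294,210),.01),('bis',(334,211),.009),('cup',(371,217),.07),('shaker',(433,214),.09),('board edge l',(188,210),0),('register corner',(237,130),.15),('drawer',(328,178),.08)]: print(n,w('top0',uv,z).round(3))
```

```text
saucer [[0.552 0.329 0.014]]
coaster [[0.424 0.314 0.006]]
bell [[0.474 0.191 0.05 ]]
marble [[0.556 0.056 0.01 ]]
wood [[0.421 0.069 0.01 ]]
bis [[ 0.42  -0.052  0.009]]
cup [[ 0.402 -0.157  0.07 ]]
shaker [[ 0.412 -0.331  0.09 ]]
board edge l [[0.417 0.396 0.   ]]
register corner [[0.632 0.22  0.15 ]]
drawer [[ 0.512 -0.031  0.08 ]]
```

View pics/top0c.png

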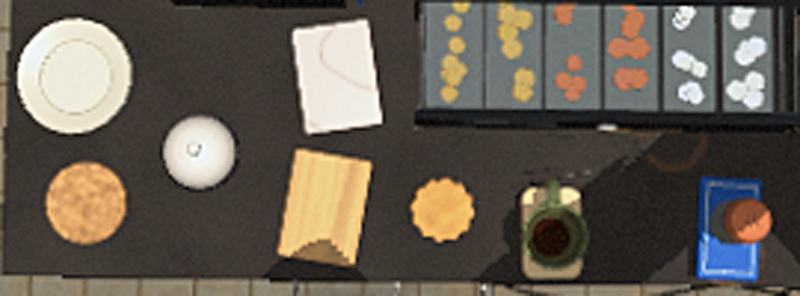

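```bash
cat >> h.py <<'E'
def plan(p,yaw,n,w=1):
    s=r.get_state();y0=s['eef_rot'][2];p0=np.array(s['tcp_pos']);dy=((yaw-y0+90)%180-90) if w==2 else (yaw-y0+180)%360-180
    M=Ro.from_euler('xyz',s['eef_rot'],degrees=True); 
    tgt=Ro.from_euler('xyz',[180,0,y0+dy],degrees=True); rv=(M.inv()*tgt).as_rotvec()
    for i in range(n):
        Ri=M*Ro.from_rotvec(rv*i/n); print((Ri.inv().apply((np.array(p)-p0)/n)/.15).round(3).tolist(),(rv/n/.08).round(3).tolist())
E
python3 -c "
from h import *
plan([.45,-.2,.25],-180,8)"
```

```text
[-0.26, 0.245, -0.02] [0.002, -0.001, 0.729]
[-0.245, 0.259, -0.02] [0.002, -0.001, 0.729]
[-0.23, 0.273, -0.02] [0.002, -0.001, 0.729]
[-0.213, 0.286, -0.02] [0.002, -0.001, 0.729]
[-0.196, 0.298, -0.02] [0.002, -0.001, 0.729]
[-0.179, 0.309, -0.02] [0.002, -0.001, 0.729]
[-0.16, 0.319, -0.02] [0.002, -0.001, 0.729]
[-0.141, 0.328, -0.02] [0.002, -0.001, 0.729]
```

Request:
play_rows([
  {"slide":[-0.26,0.245,-0.02],"delta_rot":[0,0,0.73],"fingers":1},
  {"slide":[-0.245,0.26,-0.02],"delta_rot":[0,0,0.73],"fingers":1},
  {"slide":[-0.23,0.27,-0.02],"delta_rot":[0,0,0.73],"fingers":1},
  {"slide":[-0.21,0.285,-0.02],"delta_rot":[0,0,0.73],"fingers":1},
  {"slide":[-0.195,0.3,-0.02],"delta_rot":[0,0,0.73],"fingers":1},
  {"slide":[-0.18,0.31,-0.02],"delta_rot":[0,0,0.73],"fingers":1},
  {"slide":[-0.16,0.32,-0.02],"delta_rot":[0,0,0.73],"fingers":1},
  {"slide":[-0.14,0.33,-0.02],"delta_rot":[0,0,0.73],"fingers":1},
])

```text
time_s: 1.15
tcp_pos: [0.4498, -0.1983, 0.2507]
eef_rot: [180.0, 0.0, 179.9]
contact_force: [1.8, 0.1, 0.7]
gripper_width: 0.088
gripper_force: 0.0
```

Request:
play_rows([
  {"slide":[0,0,0],"delta_rot":[0,0,0],"fingers":1},
  {"slide":[0,0,0],"delta_rot":[0,0,0],"fingers":1},
])

```text
time_s: 1.4
tcp_pos: [0.4496, -0.1998, 0.2505]
eef_rot: [-180.0, -0.0, -179.9]
contact_force: [-0.3, -0.5, -0.2]
gripper_width: 0.0876
gripper_force: 0.0
```

```bash
python3 -c "
from h import *
c=snap('wrist','w1');print(-c['R'].T@c['t'],c['R'])
i=c['image'];cv2.imwrite('pics/w1b.png',cv2.resize(i,(800,500),interpolation=cv2.INTER_CUBIC))"
```

```text
[ 0.36610351 -0.19885672  0.40908342] [[-1.12703327e-03  9.99999296e-01  3.71066767e-04]
 [ 9.51991178e-01  9.59333980e-04  3.06123955e-01]
 [ 3.06123384e-01  6.98264171e-04 -9.51991589e-01]]
```

View pics/w1b.png

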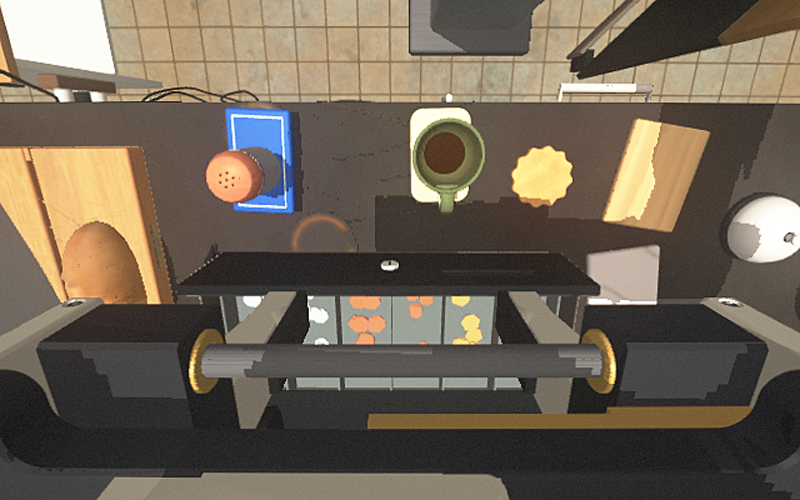

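Run:
```python
from h import *
k=1.25
for n,pts,z in [('cup',[(414,156),(484,156),(449,120),(449,194),(446,211)],.071),('red',[(411,108),(468,108),(468,203),(411,203)],.023),('blue',[(226,110),(293,110),(295,213),(235,212)],.023),('shk',[(206,177),(262,177),(234,150),(234,203)],.085),('bis',[(512,177),(573,177)],.009),('wood',[(636,120),(710,130),(675,232),(604,220)],.01)]:
    print(n,w('w1',np.array(pts)/k,z)[:,:2].round(4).tolist())
i=cv2.imread('pics/w1.png');
a=cv2.resize(i[80:180,155:255],(400,400),interpolation=cv2.INTER_CUBIC);b=cv2.resize(i[75:175,310:410],(400,400),interpolation=cv2.INTER_CUBIC)
cv2.imwrite('pics/w1c.png',np.hstack([a,b]))
```

```text
cup [[0.3952, -0.188], [0.3951, -0.1266], [0.3651, -0.1585], [0.4288, -0.156], [0.4446, -0.1581]]
red [[0.354, -0.1898], [0.3539, -0.1348], [0.4472, -0.1297], [0.4472, -0.1891]]
blue [[0.3558, -0.369], [0.3559, -0.304], [0.458, -0.3107], [0.457, -0.3737]]
shk [[0.4117, -0.3664], [0.4117, -0.3183], [0.3891, -0.3394], [0.4343, -0.3454]]
bis [[0.4221, -0.0822], [0.422, -0.0176]]
wood [[0.3643, 0.0379], [0.3737, 0.1159], [0.4821, 0.1038], [0.4685, 0.0225]]
```

View pics/w1c.png

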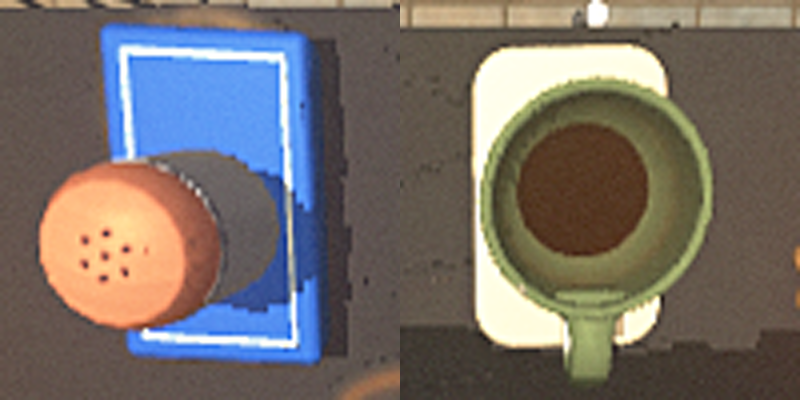

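Request:
play_rows([
  {"slide":[0.088,0.071,0.2],"delta_rot":[0,0,0],"fingers":1},
  {"slide":[0.088,0.071,0.2],"delta_rot":[0,0,0],"fingers":1},
  {"slide":[0.088,0.071,0.2],"delta_rot":[0,0,0],"fingers":1},
  {"slide":[0.088,0.071,0.2],"delta_rot":[0,0,0],"fingers":1},
  {"slide":[0,0,0],"delta_rot":[0,0,0],"fingers":1},
  {"slide":[0,0,0.2],"delta_rot":[0,0,0],"fingers":1},
  {"slide":[0,0,0.2],"delta_rot":[0,0,0],"fingers":1},
  {"slide":[0,0,0.15],"delta_rot":[0,0,0],"fingers":1},
])

```text
time_s: 2.45
tcp_pos: [0.3979, -0.1584, 0.0481]
eef_rot: [-180.0, 0.1, 179.9]
contact_force: [-0.5, -0.2, 1.1]
gripper_width: 0.0874
gripper_force: 0.0
```

Request:
play_rows([
  {"slide":[0,0,0.1],"delta_rot":[0,0,0],"fingers":1},
  {"slide":[0,0,0.01],"delta_rot":[0,0,0],"fingers":1},
  {"slide":[0,0,0],"delta_rot":[0,0,0],"fingers":1},
])

```text
time_s: 2.82
tcp_pos: [0.3977, -0.1579, 0.0323]
eef_rot: [-180.0, 0.1, 179.9]
contact_force: [-0.6, 0.5, -0.5]
gripper_width: 0.0873
gripper_force: 0.0
```

Request:
play_rows([
  {"slide":[0,0,0],"delta_rot":[0,0,0],"fingers":0.4},
  {"slide":[0,0,0],"delta_rot":[0,0,0],"fingers":0.2},
  {"slide":[0,0,0],"delta_rot":[0,0,0],"fingers":0},
  {"slide":[0,0,0],"delta_rot":[0,0,0],"fingers":-0.3},
  {"slide":[0,0,0],"delta_rot":[0,0,0],"fingers":-0.3},
  {"slide":[0,0,0],"delta_rot":[0,0,0],"fingers":-0.3},
], squeeze=12)

```text
time_s: 3.58
tcp_pos: [0.3971, -0.1574, 0.0319]
eef_rot: [-180.0, 0.0, 180.0]
contact_force: [-1.2, 0.1, 5.3]
gripper_width: 0.0616
gripper_force: 12.0
```

Request:
play_rows([
  {"slide":[0,0,-0.1],"delta_rot":[0,0,0],"fingers":-0.3},
  {"slide":[0,0,-0.25],"delta_rot":[0,0,0],"fingers":-0.3},
  {"slide":[0,0,-0.3],"delta_rot":[0,0,0],"fingers":-0.3},
  {"slide":[-0.03,0.15,-0.3],"delta_rot":[0,0,0],"fingers":-0.3},
  {"slide":[-0.03,0.25,-0.25],"delta_rot":[0,0,0],"fingers":-0.3},
  {"slide":[-0.03,0.3,-0.2],"delta_rot":[0,0,0],"fingers":-0.3},
  {"slide":[-0.03,0.35,-0.05],"delta_rot":[0,0,0],"fingers":-0.3},
  {"slide":[-0.03,0.35,0],"delta_rot":[0,0,0],"fingers":-0.3},
])

```text
time_s: 4.58
tcp_pos: [0.4192, 0.0544, 0.2497]
eef_rot: [179.9, 0.1, 180.0]
contact_force: [1.1, 0.6, -1.7]
gripper_width: 0.0615
gripper_force: 12.0
```

Request:
play_rows([
  {"slide":[-0.05,0.35,0],"delta_rot":[0,0,0],"fingers":-0.3},
  {"slide":[0,0.35,0],"delta_rot":[0,0,0],"fingers":-0.3},
  {"slide":[0,0.2,0],"delta_rot":[0,0,0],"fingers":-0.3},
  {"slide":[0,0.08,0],"delta_rot":[0,0,0],"fingers":-0.3},
  {"slide":[0,0,0],"delta_rot":[0,0,0],"fingers":-0.3},
  {"slide":[0,0,0],"delta_rot":[0,0,0],"fingers":-0.3},
])

```text
time_s: 5.32
tcp_pos: [0.4268, 0.1986, 0.2489]
eef_rot: [-180.0, -0.0, 179.9]
contact_force: [1.0, -0.7, -2.1]
gripper_width: 0.0614
gripper_force: 12.0
```

```bash
python3 -c "
from h import *
c=snap('wrist','w2')
i=c['image'];cv2.imwrite('pics/w2b.png',cv2.resize(i,(800,500),interpolation=cv2.INTER_CUBIC))"
```

```text
(no output)
```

View pics/w2b.png

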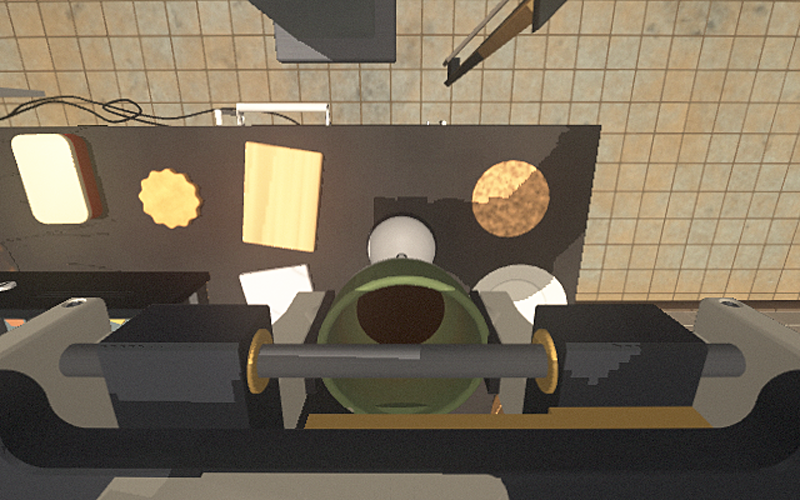

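```bash
cat > seg.py <<'E'
from h import *
def blob(fn,uv,z,cond,k=1):
    i=cv2.imread('pics/'+fn+'.png');i=cv2.resize(i,None,fx=4,fy=4,interpolation=cv2.INTER_CUBIC);h=cv2.cvtColor(i,cv2.COLOR_BGR2HSV).astype(int)
    m=cond(i.astype(int),h).astype(np.uint8);m=cv2.morphologyEx(m,cv2.MORPH_OPEN,np.ones((5,5)))
    n,l=cv2.connectedComponents(m);L=l[int(uv[1]*4),int(uv[0]*4)]
    if L==0: print(fn,uv,'miss');return
    ct=max(cv2.findContours((l==L).astype(np.uint8),cv2.RETR_EXTERNAL,cv2.CHAIN_APPROX_NONE)[0],key=len)[:,0]
    W=w(fn,(cv2.convexHull(ct)[:,0]+.5)/4-.5,z)[:,:2]; W=W.astype(np.float32)
    e=cv2.minAreaRect(W*1000);a=e[2] if e[1][0]>e[1][1] else e[2]-90
    print(fn,uv,'rect c',(np.array(e[0])/1000).round(4),'size',np.round(sorted(e[1]),1),'long ang',round((a+90)%180-90,1),'circle',np.round(cv2.fitEllipse(W*1000)[0],1))
    return W
E
python3 - <<'E'
from seg import *
br=lambda i,h:h[...,2]>120
blob('top0',(210,166),.014,br)
for f,u in(('top0',(214,208)),('w2',(409,159))): blob(f,u,.006,lambda i,h:(h[...,2]>75)&(h[...,1]>50))
blob('top0',(299,166),.01,br)
for f,u in(('top0',(294,200)),('w2',(226,155))): blob(f,u,.01,lambda i,h:(h[...,2]>75)&(h[...,1]>40))
for f,u in(('top0',(334,211)),('w2',(136,158))): blob(f,u,.009,lambda i,h:(h[...,2]>75)&(h[...,1]>40))
blob('w2',(40,145),.023,lambda i,h:(h[...,2]>110)&(h[...,1]<110))
E
```

```text
top0 (210, 166) rect c [0.5543 0.3303] size [119.5 119.9] long ang -43.7 circle [554.7 330.3]
top0 (214, 208) rect c [0.4237 0.3159] size [86.7 87.2] long ang 1.7 circle [423.8 315.3]
w2 (409, 159) rect c [0.4178 0.203 ] size [368.9 937.8] long ang 89.9 circle [396.5 222.3]
top0 (299, 166) rect c [0.5575 0.0587] size [ 81.7 112. ] long ang 9.0 circle [558.4  59.4]
top0 (294, 200) rect c [0.4227 0.0684] size [ 83.5 114.2] long ang -8.7 circle [422.   68.6]
w2 (226, 155) rect c [0.4818 0.2187] size [494.7 960.1] long ang 89.9 circle [458.  264.1]
top0 (334, 211) rect c [ 0.422  -0.0519] size [66.2 66.7] long ang 9.4 circle [422.1 -51.9]
w2 (136, 158) rect c [0.4822 0.2188] size [496.  962.6] long ang 89.9 circle [458.3 264.2]
w2 (40, 145) rect c [ 0.3993 -0.1589] size [64.8 92.9] long ang 0.7 circle [ 399.2 -158.9]
```

Run:
```python
from h import *
print(w('w2',np.array([(472,199),(550,199),(511,160),(511,238)])/1.25,.006)[:,:2].round(4).tolist())
W=w('w2',np.array([(247,142),(323,151),(316,252),(243,244)])/1.25,.01)[:,:2];print(W.round(4).tolist(),W.mean(0))
print(px('w2',[[.4237,.3155,.006],[.4225,.0685,.01],[.5543,.3303,.014]])*1.25)
plan([.5545,.3305,.1],180,8)
```

```text
[[0.4234, 0.2754], [0.4234, 0.3597], [0.3821, 0.314], [0.4674, 0.3214]]
[[0.3633, 0.0416], [0.3724, 0.1188], [0.4823, 0.1039], [0.4728, 0.0234]] [0.42270833 0.07192335]
[[509.07946141 199.27234611]
 [278.99843348 199.16770435]
 [513.98148037 311.24171151]]
[-0.106, 0.11, 0.124] [-0.0, -0.0, -0.002]
[-0.106, 0.11, 0.124] [-0.0, -0.0, -0.002]
[-0.106, 0.11, 0.124] [-0.0, -0.0, -0.002]
[-0.106, 0.11, 0.124] [-0.0, -0.0, -0.002]
[-0.106, 0.11, 0.124] [-0.0, -0.0, -0.002]
[-0.106, 0.11, 0.124] [-0.0, -0.0, -0.002]
[-0.106, 0.11, 0.124] [-0.0, -0.0, -0.002]
[-0.106, 0.11, 0.124] [-0.0, -0.0, -0.002]
```

Request:
play_rows([
  {"slide":[-0.106,0.111,0.05],"delta_rot":[0,0,0],"fingers":-0.3},
  {"slide":[-0.106,0.111,0.1],"delta_rot":[0,0,0],"fingers":-0.3},
  {"slide":[-0.106,0.111,0.15],"delta_rot":[0,0,0],"fingers":-0.3},
  {"slide":[-0.106,0.111,0.15],"delta_rot":[0,0,0],"fingers":-0.3},
  {"slide":[-0.106,0.111,0.15],"delta_rot":[0,0,0],"fingers":-0.3},
  {"slide":[-0.106,0.111,0.15],"delta_rot":[0,0,0],"fingers":-0.3},
  {"slide":[-0.106,0.111,0.15],"delta_rot":[0,0,0],"fingers":-0.3},
  {"slide":[-0.106,0.111,0.09],"delta_rot":[0,0,0],"fingers":-0.3},
])

```text
time_s: 6.38
tcp_pos: [0.5547, 0.3318, 0.0993]
eef_rot: [-179.9, -0.1, 179.9]
contact_force: [-0.2, 0.6, -1.0]
gripper_width: 0.062
gripper_force: 12.0
```

Request:
play_rows([
  {"slide":[0,0,0.1],"delta_rot":[0,0,0],"fingers":-0.3},
  {"slide":[0,0,0.1],"delta_rot":[0,0,0],"fingers":-0.3},
  {"slide":[0,0,0.1],"delta_rot":[0,0,0],"fingers":-0.3},
  {"slide":[0,0,0],"delta_rot":[0,0,0],"fingers":-0.3},
  {"slide":[0,0,0],"delta_rot":[0,0,0],"fingers":-0.3},
])

```text
time_s: 7.0
tcp_pos: [0.5544, 0.3329, 0.0561]
eef_rot: [180.0, 0.0, 180.0]
contact_force: [0.1, 0.9, -1.8]
gripper_width: 0.0616
gripper_force: 12.0
```

Request:
play_rows([
  {"slide":[0,-0.008,0.1],"delta_rot":[0,0,0],"fingers":-0.3},
  {"slide":[0,0,0.1],"delta_rot":[0,0,0],"fingers":-0.3},
  {"slide":[0,0,0.06],"delta_rot":[0,0,0],"fingers":-0.3},
  {"slide":[0,0,0],"delta_rot":[0,0,0],"fingers":-0.3},
  {"slide":[0,0,0],"delta_rot":[0,0,0],"fingers":-0.3},
])

```text
time_s: 7.62
tcp_pos: [0.5544, 0.3317, 0.0166]
eef_rot: [-180.0, 0.0, 180.0]
contact_force: [-0.7, -0.5, -2.5]
gripper_width: 0.0618
gripper_force: 12.0
```

Request:
play_rows([
  {"slide":[0,0,0.01],"delta_rot":[0,0,0],"fingers":-0.3},
  {"slide":[0,0,0],"delta_rot":[0,0,0],"fingers":-0.3},
])

```text
time_s: 7.88
tcp_pos: [0.5543, 0.3316, 0.0153]
eef_rot: [180.0, 0.0, 180.0]
contact_force: [0.4, 0.3, -1.7]
gripper_width: 0.062
gripper_force: 12.0
```

Request:
play_rows([
  {"slide":[0,0,0.007],"delta_rot":[0,0,0],"fingers":-0.3},
  {"slide":[0,0,0],"delta_rot":[0,0,0],"fingers":-0.3},
  {"slide":[0,0,0],"delta_rot":[0,0,0],"fingers":0.45},
  {"slide":[0,0,0],"delta_rot":[0,0,0],"fingers":0.55},
  {"slide":[0,0,0],"delta_rot":[0,0,0],"fingers":0.62},
  {"slide":[0,0,0],"delta_rot":[0,0,0],"fingers":0.62},
])

```text
time_s: 8.62
tcp_pos: [0.5543, 0.3316, 0.0141]
eef_rot: [180.0, 0.0, 180.0]
contact_force: [-0.6, -0.6, 0.7]
gripper_width: 0.071
gripper_force: 0.0
```

Request:
play_rows([
  {"slide":[0,0,-0.05],"delta_rot":[0,0,0],"fingers":0.62},
  {"slide":[0,0,-0.1],"delta_rot":[0,0,0],"fingers":0.62},
  {"slide":[0,0,-0.2],"delta_rot":[0,0,0],"fingers":0.8},
  {"slide":[0,0,-0.3],"delta_rot":[0,0,0],"fingers":1},
  {"slide":[0,0,-0.3],"delta_rot":[0,0,0],"fingers":1},
])

```text
time_s: 9.25
tcp_pos: [0.5542, 0.3315, 0.1592]
eef_rot: [180.0, 0.0, 180.0]
contact_force: [0.8, 0.5, 0.9]
gripper_width: 0.0869
gripper_force: 0.0
```

```bash
python3 -c "
from h import *
plan([.412,-.343,.2],180,14)"
```

```text
[0.068, -0.321, -0.02] [0.0, 0.001, -0.0]
[0.068, -0.321, -0.02] [0.0, 0.001, -0.0]
[0.068, -0.321, -0.02] [0.0, 0.001, -0.0]
[0.068, -0.321, -0.02] [0.0, 0.001, -0.0]
[0.068, -0.321, -0.02] [0.0, 0.001, -0.0]
[0.068, -0.321, -0.02] [0.0, 0.001, -0.0]
[0.068, -0.321, -0.02] [0.0, 0.001, -0.0]
[0.068, -0.321, -0.02] [0.0, 0.001, -0.0]
[0.068, -0.321, -0.02] [0.0, 0.001, -0.0]
[0.068, -0.321, -0.02] [0.0, 0.001, -0.0]
[0.068, -0.321, -0.02] [0.0, 0.001, -0.0]
[0.068, -0.321, -0.019] [0.0, 0.001, -0.0]
[0.068, -0.321, -0.019] [0.0, 0.001, -0.0]
[0.068, -0.321, -0.019] [0.0, 0.001, -0.0]
```

Request:
play_rows([
  {"slide":[0.068,-0.15,-0.1],"delta_rot":[0,0,0],"fingers":1},
  {"slide":[0.068,-0.34,-0.1],"delta_rot":[0,0,0],"fingers":1},
  {"slide":[0.068,-0.34,-0.07],"delta_rot":[0,0,0],"fingers":1},
  {"slide":[0.068,-0.34,0],"delta_rot":[0,0,0],"fingers":1},
  {"slide":[0.068,-0.34,0],"delta_rot":[0,0,0],"fingers":1},
  {"slide":[0.068,-0.34,0],"delta_rot":[0,0,0],"fingers":1},
  {"slide":[0.068,-0.34,0],"delta_rot":[0,0,0],"fingers":1},
  {"slide":[0.068,-0.34,0],"delta_rot":[0,0,0],"fingers":1},
])

```text
time_s: 10.25
tcp_pos: [0.4721, -0.0494, 0.1985]
eef_rot: [180.0, 0.1, -180.0]
contact_force: [1.3, -1.2, 0.4]
gripper_width: 0.0877
gripper_force: 0.0
```

Request:
play_rows([
  {"slide":[0.068,-0.34,0],"delta_rot":[0,0,0],"fingers":1},
  {"slide":[0.068,-0.34,0],"delta_rot":[0,0,0],"fingers":1},
  {"slide":[0.068,-0.34,0],"delta_rot":[0,0,0],"fingers":1},
  {"slide":[0.068,-0.34,0],"delta_rot":[0,0,0],"fingers":1},
  {"slide":[0.068,-0.34,0],"delta_rot":[0,0,0],"fingers":1},
  {"slide":[0.068,-0.26,0],"delta_rot":[0,0,0],"fingers":1},
  {"slide":[0,0,0],"delta_rot":[0,0,0],"fingers":1},
  {"slide":[0,0,0],"delta_rot":[0,0,0],"fingers":1},
])

```text
time_s: 11.25
tcp_pos: [0.411, -0.3418, 0.1977]
eef_rot: [-180.0, 0.0, 179.9]
contact_force: [-0.0, 0.5, -0.2]
gripper_width: 0.0874
gripper_force: 0.0
```

Down 0.156 m to z 0.042 and close.

Request:
play_rows([
  {"slide":[0,0,0.2],"delta_rot":[0,0,0],"fingers":1},
  {"slide":[0,0,0.2],"delta_rot":[0,0,0],"fingers":1},
  {"slide":[0,0,0.2],"delta_rot":[0,0,0],"fingers":1},
  {"slide":[0,0,0.2],"delta_rot":[0,0,0],"fingers":1},
  {"slide":[0,0,0.15],"delta_rot":[0,0,0],"fingers":1},
  {"slide":[0,0,0.09],"delta_rot":[0,0,0],"fingers":1},
  {"slide":[0,0,0],"delta_rot":[0,0,0],"fingers":1},
  {"slide":[0,0,0],"delta_rot":[0,0,0],"fingers":0.6},
])

```text
time_s: 12.25
tcp_pos: [0.4119, -0.3419, 0.042]
eef_rot: [-180.0, 0.1, -180.0]
contact_force: [-0.2, -0.0, -0.3]
gripper_width: 0.0823
gripper_force: 0.0
```

Request:
play_rows([
  {"slide":[0,0,0],"delta_rot":[0,0,0],"fingers":0.4},
  {"slide":[0,0,0],"delta_rot":[0,0,0],"fingers":0.25},
  {"slide":[0,0,0],"delta_rot":[0,0,0],"fingers":0.1},
  {"slide":[0,0,0],"delta_rot":[0,0,0],"fingers":0},
  {"slide":[0,0,0],"delta_rot":[0,0,0],"fingers":-0.3},
  {"slide":[0,0,0],"delta_rot":[0,0,0],"fingers":-0.3},
], squeeze=20)

```text
time_s: 13.0
tcp_pos: [0.4113, -0.3422, 0.0412]
eef_rot: [-180.0, 0.0, 180.0]
contact_force: [-0.4, -2.2, 2.4]
gripper_width: 0.0455
gripper_force: 20.0
```

Request:
play_rows([
  {"slide":[0,0,-0.05],"delta_rot":[0,0,0],"fingers":-0.3},
  {"slide":[0,0,-0.15],"delta_rot":[0,0,0],"fingers":-0.3},
  {"slide":[0,0,-0.25],"delta_rot":[0,0,0],"fingers":-0.3},
  {"slide":[0,0,-0.3],"delta_rot":[0,0,0],"fingers":-0.3},
  {"slide":[0,0,-0.3],"delta_rot":[0,0,0],"fingers":-0.3},
  {"slide":[0,0,0],"delta_rot":[0,0,0],"fingers":-0.3},
  {"slide":[0,0,0],"delta_rot":[0,0,0],"fingers":-0.3},
])

```text
time_s: 13.88
tcp_pos: [0.4106, -0.3413, 0.1981]
eef_rot: [179.9, -0.0, 180.0]
contact_force: [-0.5, -0.3, -2.1]
gripper_width: 0.0453
gripper_force: 20.0
```

```bash
python3 -c "
from h import *
c=snap('wrist','w3')
i=c['image'];cv2.imwrite('pics/w3b.png',cv2.resize(i,(800,500),interpolation=cv2.INTER_CUBIC))
plan([.424,.3165,.2],180,16)"
```

```text
[-0.006, 0.274, -0.001] [0.001, -0.001, -0.001]
[-0.006, 0.274, -0.001] [0.001, -0.001, -0.001]
[-0.006, 0.274, -0.001] [0.001, -0.001, -0.001]
[-0.006, 0.274, -0.001] [0.001, -0.001, -0.001]
[-0.006, 0.274, -0.001] [0.001, -0.001, -0.001]
[-0.006, 0.274, -0.001] [0.001, -0.001, -0.001]
[-0.006, 0.274, -0.001] [0.001, -0.001, -0.001]
[-0.006, 0.274, -0.001] [0.001, -0.001, -0.001]
[-0.006, 0.274, -0.001] [0.001, -0.001, -0.001]
[-0.006, 0.274, -0.001] [0.001, -0.001, -0.001]
[-0.006, 0.274, -0.001] [0.001, -0.001, -0.001]
[-0.006, 0.274, -0.001] [0.001, -0.001, -0.001]
[-0.006, 0.274, -0.001] [0.001, -0.001, -0.001]
[-0.006, 0.274, -0.001] [0.001, -0.001, -0.001]
[-0.006, 0.274, -0.001] [0.001, -0.001, -0.001]
[-0.006, 0.274, -0.001] [0.001, -0.001, -0.001]
```

View pics/w3b.png

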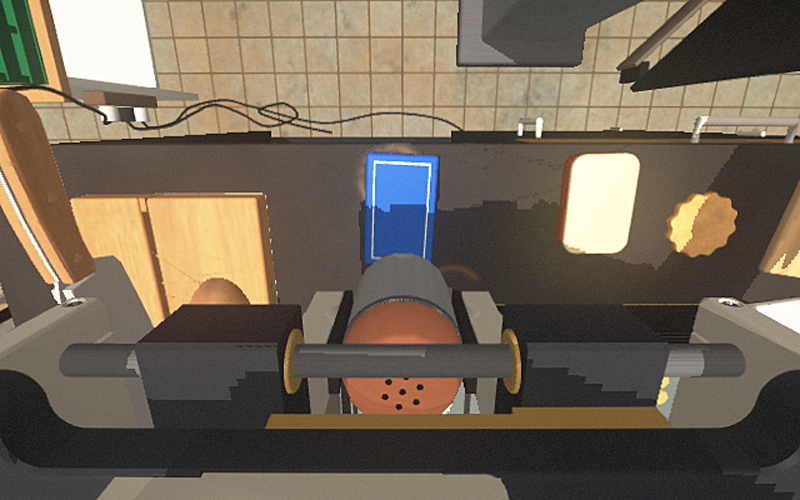

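Request:
play_rows([
  {"slide":[-0.006,0.12,0],"delta_rot":[0,0,0],"fingers":-0.3},
  {"slide":[-0.006,0.25,0],"delta_rot":[0,0,0],"fingers":-0.3},
  {"slide":[-0.006,0.32,0],"delta_rot":[0,0,0],"fingers":-0.3},
  {"slide":[-0.006,0.32,0],"delta_rot":[0,0,0],"fingers":-0.3},
  {"slide":[-0.006,0.32,0],"delta_rot":[0,0,0],"fingers":-0.3},
  {"slide":[-0.006,0.32,0],"delta_rot":[0,0,0],"fingers":-0.3},
  {"slide":[-0.006,0.32,0],"delta_rot":[0,0,0],"fingers":-0.3},
  {"slide":[-0.006,0.32,0],"delta_rot":[0,0,0],"fingers":-0.3},
])

```text
time_s: 14.92
tcp_pos: [0.4173, 0.0034, 0.1978]
eef_rot: [-180.0, -0.1, 180.0]
contact_force: [2.3, -0.3, -1.8]
gripper_width: 0.0453
gripper_force: 20.0
```

Request:
play_rows([
  {"slide":[-0.006,0.32,0],"delta_rot":[0,0,0],"fingers":-0.3},
  {"slide":[-0.006,0.32,0],"delta_rot":[0,0,0],"fingers":-0.3},
  {"slide":[-0.006,0.32,0],"delta_rot":[0,0,0],"fingers":-0.3},
  {"slide":[-0.006,0.32,0],"delta_rot":[0,0,0],"fingers":-0.3},
  {"slide":[-0.006,0.32,0],"delta_rot":[0,0,0],"fingers":-0.3},
  {"slide":[-0.006,0.3,0],"delta_rot":[0,0,0],"fingers":-0.3},
  {"slide":[0,0.195,0],"delta_rot":[0,0,0],"fingers":-0.3},
  {"slide":[0,0,0],"delta_rot":[0,0,0],"fingers":-0.3},
])

```text
time_s: 15.92
tcp_pos: [0.4232, 0.3173, 0.1974]
eef_rot: [-179.9, -0.1, -179.9]
contact_force: [-0.1, -1.3, -2.1]
gripper_width: 0.0451
gripper_force: 20.0
```

Request:
play_rows([
  {"slide":[0,0,0.2],"delta_rot":[0,0,0],"fingers":-0.3},
  {"slide":[0,0,0.25],"delta_rot":[0,0,0],"fingers":-0.3},
  {"slide":[0,0,0.25],"delta_rot":[0,0,0],"fingers":-0.3},
  {"slide":[0,0,0.2],"delta_rot":[0,0,0],"fingers":-0.3},
  {"slide":[0,0,0.1],"delta_rot":[0,0,0],"fingers":-0.3},
  {"slide":[0,0,0],"delta_rot":[0,0,0],"fingers":-0.3},
  {"slide":[0,0,0],"delta_rot":[0,0,0],"fingers":-0.3},
])

```text
time_s: 16.8
tcp_pos: [0.4245, 0.3163, 0.0496]
eef_rot: [179.9, 0.1, 180.0]
contact_force: [0.4, 0.5, -1.4]
gripper_width: 0.0453
gripper_force: 20.0
```

Request:
play_rows([
  {"slide":[0,0,0.08],"delta_rot":[0,0,0],"fingers":-0.3},
  {"slide":[0,0,0.06],"delta_rot":[0,0,0],"fingers":-0.3},
  {"slide":[0,0,0.02],"delta_rot":[0,0,0],"fingers":-0.3},
  {"slide":[0,0,0],"delta_rot":[0,0,0],"fingers":-0.3},
  {"slide":[0,0,0],"delta_rot":[0,0,0],"fingers":-0.3},
])

```text
time_s: 17.42
tcp_pos: [0.424, 0.3159, 0.0244]
eef_rot: [-180.0, -0.0, 180.0]
contact_force: [0.6, -0.4, -1.6]
gripper_width: 0.0452
gripper_force: 20.0
```

Request:
play_rows([
  {"slide":[0,0,0.008],"delta_rot":[0,0,0],"fingers":-0.3},
  {"slide":[0,0,0],"delta_rot":[0,0,0],"fingers":-0.3},
  {"slide":[0,0,0],"delta_rot":[0,0,0],"fingers":0.2},
  {"slide":[0,0,0],"delta_rot":[0,0,0],"fingers":0.4},
  {"slide":[0,0,0],"delta_rot":[0,0,0],"fingers":0.6},
  {"slide":[0,0,0],"delta_rot":[0,0,0],"fingers":0.6},
])

```text
time_s: 18.18
tcp_pos: [0.424, 0.3158, 0.0232]
eef_rot: [-180.0, -0.0, 180.0]
contact_force: [-0.8, -0.2, -0.4]
gripper_width: 0.0693
gripper_force: 0.0
```

Request:
play_rows([
  {"slide":[0,0,-0.1],"delta_rot":[0,0,0],"fingers":0.6},
  {"slide":[0,0,-0.2],"delta_rot":[0,0,0],"fingers":0.6},
  {"slide":[0,0,-0.35],"delta_rot":[0,0,0],"fingers":0.8},
  {"slide":[0,0,-0.35],"delta_rot":[0,0,0],"fingers":1},
  {"slide":[0,0,-0.35],"delta_rot":[0,0,0],"fingers":1},
])

```text
time_s: 18.8
tcp_pos: [0.4238, 0.3155, 0.2289]
eef_rot: [179.9, 0.0, 180.0]
contact_force: [0.6, 0.9, -0.3]
gripper_width: 0.0867
gripper_force: 0.0
```

Run:
```python
from h import *
c=snap('wrist','w4')
i=c['image'];cv2.imwrite('pics/w4b.png',cv2.resize(i,(800,500),interpolation=cv2.INTER_CUBIC))
from seg import *
blob('w3',(485,160),.023,lambda i,h:(h[...,2]>110)&(h[...,1]<110))
plan([.40,-.159,.2],180,12)
```

```text
w3 (485, 160) rect c [ 0.3992 -0.1611] size [62.5 93.6] long ang 1.5 circle [ 399.4 -161.3]
[0.015, -0.265, 0.018] [0.008, 0.009, 0.001]
[0.015, -0.265, 0.018] [0.008, 0.009, 0.001]
[0.015, -0.265, 0.018] [0.008, 0.009, 0.001]
[0.015, -0.265, 0.019] [0.008, 0.009, 0.001]
[0.015, -0.265, 0.019] [0.008, 0.009, 0.001]
[0.015, -0.265, 0.019] [0.008, 0.009, 0.001]
[0.015, -0.265, 0.019] [0.008, 0.009, 0.001]
[0.015, -0.265, 0.019] [0.008, 0.009, 0.001]
[0.015, -0.265, 0.02] [0.008, 0.009, 0.001]
[0.015, -0.265, 0.02] [0.008, 0.009, 0.001]
[0.015, -0.265, 0.02] [0.008, 0.009, 0.001]
[0.015, -0.265, 0.02] [0.008, 0.009, 0.001]
```

View pics/w4b.png

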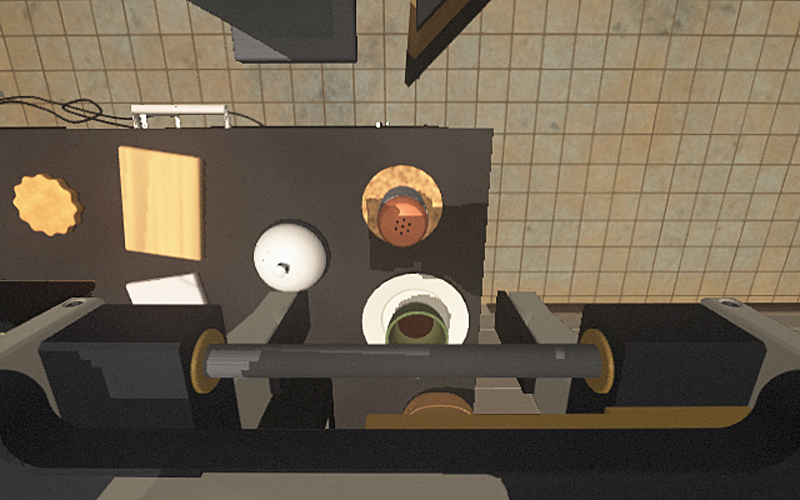

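Run:
```python
from h import *
print(w('w1',np.array([(568,253)])/1.25,0))
for z in(.04,.06,.08,.1,.12): print(z,w('w1',np.array([(600,293)])/1.25,z)[0,:2],w('top0',[(325.7,182)],z)[0,:2],w('w2',[(168,218)],z)[0,:2])
```

```text
[[ 0.51033445 -0.0071454   0.        ]]
0.04 [0.54187655 0.01496866] [ 0.50450495 -0.02546425] [ 0.49458535 -0.0022742 ]
0.06 [0.53235171 0.00338183] [ 0.50229502 -0.02525337] [0.48635697 0.00872116]
0.08 [ 0.52282686 -0.008205  ] [ 0.50008508 -0.0250425 ] [0.47812859 0.01971651]
0.1 [ 0.51330202 -0.01979184] [ 0.49787515 -0.02483163] [0.4699002  0.03071186]
0.12 [ 0.50377718 -0.03137867] [ 0.49566522 -0.02462076] [0.46167182 0.04170722]
```

Request:
play_rows([
  {"slide":[0.015,-0.15,0],"delta_rot":[0,0,0],"fingers":1},
  {"slide":[0.015,-0.32,0],"delta_rot":[0,0,0],"fingers":1},
  {"slide":[0.015,-0.34,0],"delta_rot":[0,0,0],"fingers":1},
  {"slide":[0.015,-0.34,0],"delta_rot":[0,0,0],"fingers":1},
  {"slide":[0.015,-0.34,0],"delta_rot":[0,0,0],"fingers":1},
  {"slide":[0.015,-0.34,0],"delta_rot":[0,0,0],"fingers":1},
  {"slide":[0.015,-0.34,0],"delta_rot":[0,0,0],"fingers":1},
  {"slide":[0.015,-0.34,0],"delta_rot":[0,0,0],"fingers":1},
])

```text
time_s: 19.85
tcp_pos: [0.4043, -0.0627, 0.2257]
eef_rot: [180.0, -0.0, 180.0]
contact_force: [0.9, -0.4, -0.6]
gripper_width: 0.0877
gripper_force: 0.0
```

Request:
play_rows([
  {"slide":[0.015,-0.3,0.1],"delta_rot":[0,0,0],"fingers":1},
  {"slide":[0.015,-0.25,0.2],"delta_rot":[0,0,0],"fingers":1},
  {"slide":[0.012,-0.117,0.25],"delta_rot":[0,0,0],"fingers":1},
  {"slide":[0,0,0.25],"delta_rot":[0,0,0],"fingers":1},
  {"slide":[0,0,0.25],"delta_rot":[0,0,0],"fingers":1},
  {"slide":[0,0,0.1],"delta_rot":[0,0,0],"fingers":1},
  {"slide":[0,0,0],"delta_rot":[0,0,0],"fingers":1},
  {"slide":[0,0,0],"delta_rot":[0,0,0],"fingers":1},
])

```text
time_s: 20.85
tcp_pos: [0.3995, -0.1608, 0.0539]
eef_rot: [-180.0, 0.0, 180.0]
contact_force: [-0.1, 0.0, 0.4]
gripper_width: 0.0875
gripper_force: 0.0
```

Down 0.049 (0.325) to z 0.005, grip, lift.

Request:
play_rows([
  {"slide":[0,0,0.15],"delta_rot":[0,0,0],"fingers":1},
  {"slide":[0,0,0.12],"delta_rot":[0,0,0],"fingers":1},
  {"slide":[0,0,0.05],"delta_rot":[0,0,0],"fingers":1},
  {"slide":[0,0,0],"delta_rot":[0,0,0],"fingers":0.7},
  {"slide":[0,0,0],"delta_rot":[0,0,0],"fingers":0.5},
  {"slide":[0,0,0],"delta_rot":[0,0,0],"fingers":0.3},
  {"slide":[0,0,0],"delta_rot":[0,0,0],"fingers":0},
  {"slide":[0,0,0],"delta_rot":[0,0,0],"fingers":0},
], squeeze=25)

```text
time_s: 21.85
tcp_pos: [0.3999, -0.1607, 0.0058]
eef_rot: [-180.0, 0.0, 180.0]
contact_force: [-2.2, 0.3, 6.2]
gripper_width: 0.0591
gripper_force: 25.0
```

Request:
play_rows([
  {"slide":[0,0,0],"delta_rot":[0,0,0],"fingers":0},
  {"slide":[0,0,-0.05],"delta_rot":[0,0,0],"fingers":0},
  {"slide":[0,0,-0.2],"delta_rot":[0,0,0],"fingers":0},
  {"slide":[0,0,-0.3],"delta_rot":[0,0,0],"fingers":0},
  {"slide":[0,0,-0.35],"delta_rot":[0,0,0],"fingers":0},
  {"slide":[0,0,-0.35],"delta_rot":[0,0,0],"fingers":0},
  {"slide":[0,0,0],"delta_rot":[0,0,0],"fingers":0},
  {"slide":[0,0,0],"delta_rot":[0,0,0],"fingers":0},
])

```text
time_s: 22.85
tcp_pos: [0.3989, -0.1605, 0.1926]
eef_rot: [180.0, 0.0, 180.0]
contact_force: [0.1, 0.6, -0.8]
gripper_width: 0.0593
gripper_force: 24.9
```

```bash
python3 -c "
from h import *
c=snap('wrist','w5')
i=c['image'];cv2.imwrite('pics/w5b.png',cv2.resize(i,(800,500),interpolation=cv2.INTER_CUBIC))
print(r.get_state()['gripper_width'])
plan([.5533,.087,.2],189,8)"
```

```text
0.059389413705286456
[-0.129, 0.206, -0.007] [0.001, -0.002, -0.247]
[-0.133, 0.204, -0.007] [0.001, -0.002, -0.247]
[-0.137, 0.201, -0.007] [0.001, -0.002, -0.247]
[-0.141, 0.198, -0.007] [0.001, -0.002, -0.247]
[-0.145, 0.196, -0.007] [0.001, -0.002, -0.247]
[-0.148, 0.193, -0.007] [0.001, -0.002, -0.247]
[-0.152, 0.19, -0.007] [0.001, -0.002, -0.247]
[-0.156, 0.187, -0.007] [0.001, -0.002, -0.247]
```

View pics/w5b.png

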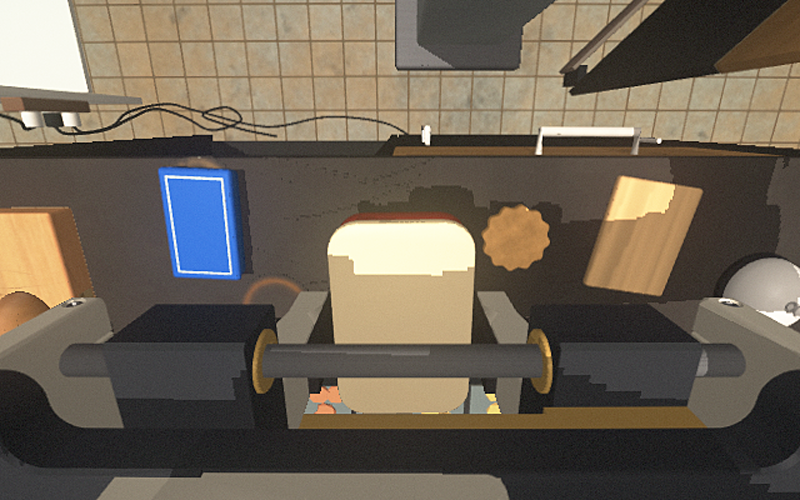

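Run:
```python
from seg import *
print(w('w5',np.array([(401,221),(401,412)])/1.25,.2095))
blob('w5',(160,180),.023,lambda i,h:(h[...,1]>120)&(h[...,0]>100)&(h[...,0]<125))
print(w('w5',np.array([(167,176),(228,176),(240,276),(174,272)])/1.25,.023)[:,:2].round(4).tolist())
print(w('w5',np.array([(620,176),(703,188),(664,296),(585,285)])/1.25,.01)[:,:2].mean(0))
```

```text
[[ 0.35228964 -0.15974671  0.2095    ]
 [ 0.44337068 -0.15987725  0.2095    ]]
w5 (160, 180) rect c [ 0.4059 -0.3424] size [46.5 86.4] long ang -2.7 circle [ 406.  -344.5]
[[0.3603, -0.3629], [0.3605, -0.3098], [0.4541, -0.3118], [0.4501, -0.3735]]
[0.42185667 0.06966639]
```

Request:
play_rows([
  {"slide":[-0.07,0.1,0],"delta_rot":[0,0,-0.25],"fingers":0},
  {"slide":[-0.13,0.2,0],"delta_rot":[0,0,-0.25],"fingers":0},
  {"slide":[-0.137,0.2,0],"delta_rot":[0,0,-0.25],"fingers":0},
  {"slide":[-0.14,0.2,0],"delta_rot":[0,0,-0.25],"fingers":0},
  {"slide":[-0.145,0.2,0],"delta_rot":[0,0,-0.25],"fingers":0},
  {"slide":[-0.15,0.2,0],"delta_rot":[0,0,-0.25],"fingers":0},
  {"slide":[-0.15,0.2,0],"delta_rot":[0,0,-0.25],"fingers":0},
  {"slide":[-0.155,0.2,0],"delta_rot":[0,0,-0.2],"fingers":0},
])

```text
time_s: 23.9
tcp_pos: [0.5439, 0.0776, 0.1913]
eef_rot: [-180.0, -0.1, -171.0]
contact_force: [0.0, -0.4, -0.9]
gripper_width: 0.0596
gripper_force: 24.9
```

Request:
play_rows([
  {"slide":[-0.06,0.08,0],"delta_rot":[0,0,0],"fingers":0},
  {"slide":[0,0,0],"delta_rot":[0,0,0],"fingers":0},
  {"slide":[0,0,0],"delta_rot":[0,0,0],"fingers":0},
])

```text
time_s: 24.28
tcp_pos: [0.5501, 0.0886, 0.1922]
eef_rot: [-180.0, -0.1, -171.1]
contact_force: [0.2, 0.7, -1.0]
gripper_width: 0.0591
gripper_force: 24.9
```

```bash
python3 -c "
from h import *
plan([.5533,.087,.1],189,1)"
```

```text
[-0.02, -0.014, 0.615] [-0.005, -0.018, -0.02]
```

Request:
play_rows([
  {"slide":[-0.027,-0.012,0.1],"delta_rot":[0,0,-0.02],"fingers":0},
  {"slide":[0,0,0.2],"delta_rot":[0,0,0],"fingers":0},
  {"slide":[0,0,0.2],"delta_rot":[0,0,0],"fingers":0},
  {"slide":[0,0,0.2],"delta_rot":[0,0,0],"fingers":0},
  {"slide":[0,0,0.15],"delta_rot":[0,0,0],"fingers":0},
  {"slide":[0,0,0.1],"delta_rot":[0,0,0],"fingers":0},
  {"slide":[0,0,0.05],"delta_rot":[0,0,0],"fingers":0},
  {"slide":[0,0,0],"delta_rot":[0,0,0],"fingers":0},
])

```text
time_s: 25.28
tcp_pos: [0.5551, 0.0877, 0.0427]
eef_rot: [-180.0, -0.0, -171.0]
contact_force: [0.4, 0.5, -0.8]
gripper_width: 0.0594
gripper_force: 24.9
```

Request:
play_rows([
  {"slide":[0,0,0.07],"delta_rot":[0,0,0],"fingers":0},
  {"slide":[0,0,0.06],"delta_rot":[0,0,0],"fingers":0},
  {"slide":[0,0,0.03],"delta_rot":[0,0,0],"fingers":0},
  {"slide":[0,0,0],"delta_rot":[0,0,0],"fingers":0},
  {"slide":[0,0,0],"delta_rot":[0,0,0],"fingers":0},
])

```text
time_s: 25.9
tcp_pos: [0.5552, 0.088, 0.019]
eef_rot: [180.0, 0.0, -171.0]
contact_force: [0.1, 0.8, -1.5]
gripper_width: 0.0594
gripper_force: 24.9
```

Request:
play_rows([
  {"slide":[0.005,0,0.012],"delta_rot":[0,0,0],"fingers":0},
  {"slide":[0,0,0.009],"delta_rot":[0,0,0],"fingers":0},
  {"slide":[0,0,0],"delta_rot":[0,0,0],"fingers":0},
  {"slide":[0,0,0],"delta_rot":[0,0,0],"fingers":0.5},
  {"slide":[0,0,0],"delta_rot":[0,0,0],"fingers":0.6},
  {"slide":[0,0,0],"delta_rot":[0,0,0],"fingers":0.7},
  {"slide":[0,0,0],"delta_rot":[0,0,0],"fingers":0.7},
])

```text
time_s: 26.78
tcp_pos: [0.5543, 0.0878, 0.0156]
eef_rot: [-180.0, -0.0, -171.0]
contact_force: [-0.5, 1.0, 0.2]
gripper_width: 0.0739
gripper_force: 0.0
```

Request:
play_rows([
  {"slide":[0,0,-0.1],"delta_rot":[0,0,0],"fingers":0.7},
  {"slide":[0,0,-0.2],"delta_rot":[0,0,0],"fingers":0.7},
  {"slide":[0,0,-0.1],"delta_rot":[0,0,0],"fingers":-1},
  {"slide":[0,0,0],"delta_rot":[0,0,0],"fingers":-1},
  {"slide":[0,0,0],"delta_rot":[0,0,0],"fingers":-1},
  {"slide":[0,0,0],"delta_rot":[0,0,0],"fingers":-1},
  {"slide":[0,0,0],"delta_rot":[0,0,0],"fingers":-1},
])

```text
time_s: 27.65
tcp_pos: [0.554, 0.0876, 0.075]
eef_rot: [-180.0, -0.1, -171.0]
contact_force: [-0.3, -0.4, 0.9]
gripper_width: 0.0301
gripper_force: 0.0
```

Request:
play_rows([
  {"slide":[0,0.2,0],"delta_rot":[0,0,0],"fingers":-1},
  {"slide":[0,0.2,0],"delta_rot":[0,0,0],"fingers":-1},
  {"slide":[0,0,0],"delta_rot":[0,0,0],"fingers":-1},
  {"slide":[0,0,0.15],"delta_rot":[0,0,0],"fingers":-1},
  {"slide":[0,0,0.15],"delta_rot":[0,0,0],"fingers":-1},
  {"slide":[0,0,0.09],"delta_rot":[0,0,0],"fingers":-1},
  {"slide":[0,0,0],"delta_rot":[0,0,0],"fingers":-1},
  {"slide":[0,0,0],"delta_rot":[0,0,0],"fingers":-1},
])

```text
time_s: 28.65
tcp_pos: [0.5454, 0.1471, 0.0177]
eef_rot: [180.0, 0.0, -171.0]
contact_force: [0.2, -0.3, 0.8]
gripper_width: 0.0002
gripper_force: 0.0
```

```bash
python3 -c "
from h import *
s=r.get_state();a=np.radians(9);n=np.array([-np.sin(a),np.cos(a)]);l=np.array([np.cos(a),np.sin(a)]);d=s['tcp_pos'][:2]-[.5575,.0605];print(s['gripper_width'],d@n,d@l,s['contact_force'],s['tcp_pos'])"
```

```text
0.00021406494728844298 0.08741568853754317 0.0015879774804934072 [ 0.18940477 -0.28624138  0.83811395] [0.5453936  0.14708787 0.01771486]
```

Request:
play_rows([
  {"slide":[0,-0.03,0.005],"delta_rot":[0,0,0],"fingers":-1},
  {"slide":[0,-0.03,0],"delta_rot":[0,0,0],"fingers":-1},
  {"slide":[0,-0.03,0],"delta_rot":[0,0,0],"fingers":-1},
  {"slide":[0,-0.03,0],"delta_rot":[0,0,0],"fingers":-1},
  {"slide":[0,-0.03,0],"delta_rot":[0,0,0],"fingers":-1},
  {"slide":[0,-0.03,0],"delta_rot":[0,0,0],"fingers":-1},
  {"slide":[0,-0.03,0],"delta_rot":[0,0,0],"fingers":-1},
  {"slide":[0,0,0],"delta_rot":[0,0,0],"fingers":-1},
])

```text
time_s: 29.65
tcp_pos: [0.5496, 0.1153, 0.0162]
eef_rot: [-180.0, -0.0, -171.0]
contact_force: [-0.5, 0.7, 0.6]
gripper_width: 0.0001
gripper_force: 0.0
```

```bash
python3 -c "
from h import *
s=r.get_state();a=np.radians(9);n=np.array([-np.sin(a),np.cos(a)]);l=np.array([np.cos(a),np.sin(a)]);d=s['tcp_pos'][:2]-[.5575,.0605];print(d@n,d@l)
c=snap('wrist','w6');cv2.imwrite('pics/w6b.png',cv2.resize(c['image'],(800,500),interpolation=cv2.INTER_CUBIC))"
```

```text
0.055384099906477226 0.0007598848979304148
```

View pics/w6b.png

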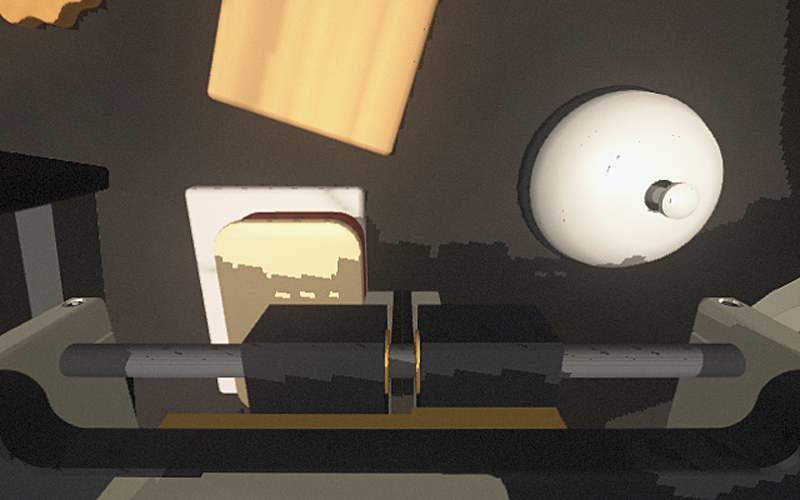

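```bash
cat > rel.py <<'E'
from h import *
def rel(fn,groups,a):
    a=np.radians(a);n=np.array([-np.sin(a),np.cos(a)]);l=np.array([np.cos(a),np.sin(a)])
    for nm,p,z in groups:
        W=w(fn,np.array(p)/1.25,z)[:,:2]-[.5575,.0605];print(nm,'perp',(W@n*1000).round(1),'along',(W@l*1000).round(1))
E
python3 - <<'E'
from rel import *
rel('w6',[('marL',[(189,200),(216,370)],.01),('marR',[(364,200),(366,280)],.01),('marNear',[(240,187),(320,187)],.01),('tinL',[(214,240),(236,380)],.033),('tinR',[(361,250),(364,290)],.033),('tinNear',[(250,221),(330,220)],.033)],9)
i=cv2.imread('pics/w6.png')[140:330,130:310];cv2.imwrite('pics/w6c.png',cv2.resize(i,None,fx=3,fy=3,interpolation=cv2.INTER_CUBIC))
E
```

```text
marL perp [-38.1 -39.6] along [-49.3  39.7]
marR perp [39.7 39.5] along [-49.2 -10.8]
marNear perp [-14.6  20.6] along [-55.1 -55. ]
tinL perp [-17.7 -18. ] along [-37.9  28. ]
tinR perp [40.2 40.9] along [-33.7 -16.3]
tinNear perp [-2.5 28.6] along [-45.6 -46. ]
```

View pics/w6c.png

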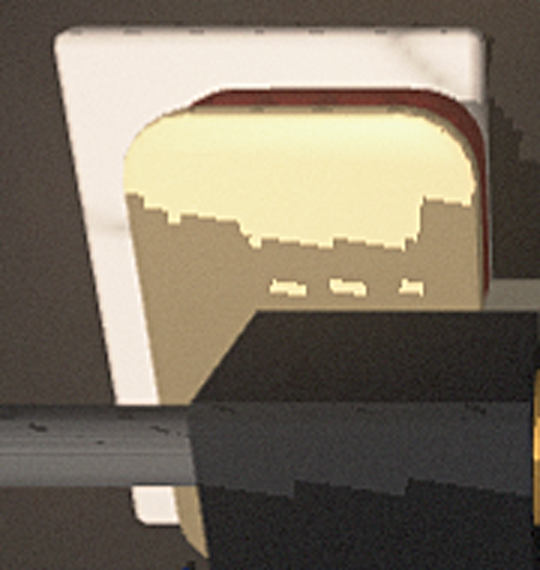

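Request:
play_rows([
  {"slide":[0,-0.025,0],"delta_rot":[0,0,0],"fingers":-1},
  {"slide":[0,-0.025,0],"delta_rot":[0,0,0],"fingers":-1},
  {"slide":[0,-0.022,0],"delta_rot":[0,0,0],"fingers":-1},
  {"slide":[0,0,0],"delta_rot":[0,0,0],"fingers":-1},
  {"slide":[0,0,0],"delta_rot":[0,0,0],"fingers":-1},
])

```text
time_s: 30.32
tcp_pos: [0.5516, 0.1052, 0.0164]
eef_rot: [-180.0, 0.0, -171.0]
contact_force: [-0.2, -0.5, -1.0]
gripper_width: 0.0004
gripper_force: 0.0
```

```bash
python3 -c "
from h import *
s=r.get_state();a=np.radians(9);n=np.array([-np.sin(a),np.cos(a)]);d=s['tcp_pos'][:2]-[.5575,.0605];print(d@n)
c=snap('wrist','w7');cv2.imwrite('pics/w7c.png',cv2.resize(c['image'][130:330,130:390],(800,615),interpolation=cv2.INTER_CUBIC)[:600])"
```

```text
0.045049322512806786
```

View pics/w7c.png

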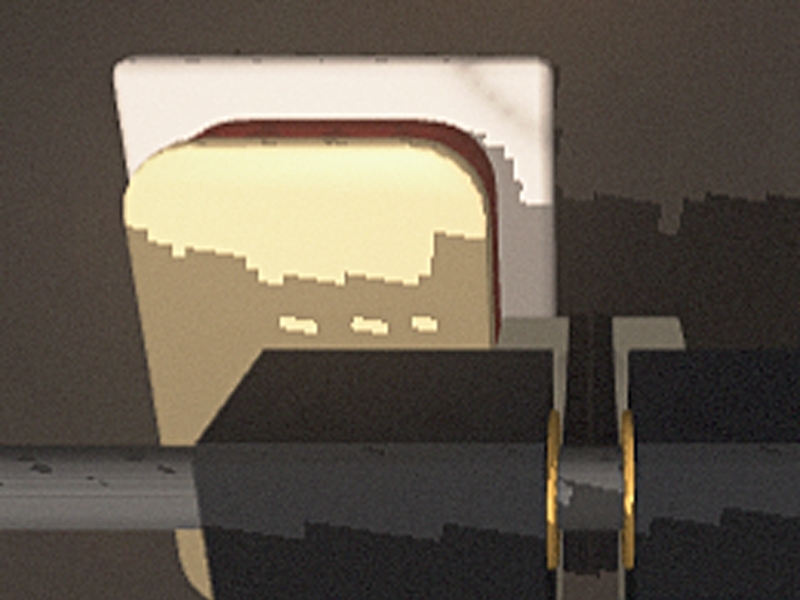

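Run:
```python
from rel import *
f=lambda P:[((x/3.077+130)*1.25,(y/3.077+130)*1.25) for x,y in P]
rel('w7',[('marL',f([(115,90),(125,160)]),.01),('marR',f([(553,100),(556,300)]),.01),('marNear',f([(200,58),(450,58)]),.01),('tinL',f([(124,215),(161,440)]),.033),('tinR',f([(488,240),(492,330)]),.033),('tinNear',f([(240,141),(400,140)]),.033)],9)
```

```text
marL perp [-39.4 -39.6] along [-49.3 -36.2]
marR perp [39.6 39.7] along [-47.4  -8. ]
marNear perp [-23.3  21.3] along [-55. -55.]
tinL perp [-29.2 -29.2] along [-33.3   8.5]
tinR perp [29.6 29.8] along [-29.  -12.8]
tinNear perp [-9.  16.3] along [-45.7 -45.8]
```

Request:
play_rows([
  {"slide":[0,0.1,0],"delta_rot":[0,0,0],"fingers":-1},
  {"slide":[0,0.05,-0.2],"delta_rot":[0,0,0],"fingers":-1},
  {"slide":[0,0,-0.35],"delta_rot":[0,0,0],"fingers":0},
  {"slide":[0,0,-0.35],"delta_rot":[0,0,0],"fingers":1},
  {"slide":[0,0,-0.35],"delta_rot":[0,0,0],"fingers":1},
  {"slide":[0,0,0],"delta_rot":[0,0,0],"fingers":1},
])

```text
time_s: 31.12
tcp_pos: [0.5503, 0.1293, 0.2089]
eef_rot: [179.9, 0.5, -170.9]
contact_force: [-0.2, 1.2, 0.4]
gripper_width: 0.0347
gripper_force: 0.0
```

```bash
python3 -c "
from h import *
plan([.4065,-.300,.2],177,10)"
```

```text
[0.14, -0.268, 0.004] [0.004, 0.01, 0.263]
[0.134, -0.27, 0.004] [0.004, 0.01, 0.263]
[0.128, -0.273, 0.004] [0.004, 0.01, 0.263]
[0.123, -0.276, 0.005] [0.004, 0.01, 0.263]
[0.117, -0.278, 0.005] [0.004, 0.01, 0.263]
[0.111, -0.281, 0.005] [0.004, 0.01, 0.263]
[0.105, -0.283, 0.005] [0.004, 0.01, 0.263]
[0.099, -0.285, 0.005] [0.004, 0.01, 0.263]
[0.093, -0.287, 0.006] [0.004, 0.01, 0.263]
[0.087, -0.289, 0.006] [0.004, 0.01, 0.263]
```

Request:
play_rows([
  {"slide":[0.14,-0.27,0],"delta_rot":[0,0,0.26],"fingers":1},
  {"slide":[0.134,-0.27,0],"delta_rot":[0,0,0.26],"fingers":1},
  {"slide":[0.128,-0.273,0],"delta_rot":[0,0,0.26],"fingers":1},
  {"slide":[0.123,-0.276,0],"delta_rot":[0,0,0.26],"fingers":1},
  {"slide":[0.117,-0.278,0],"delta_rot":[0,0,0.26],"fingers":1},
  {"slide":[0.11,-0.28,0],"delta_rot":[0,0,0.26],"fingers":1},
  {"slide":[0.105,-0.283,0],"delta_rot":[0,0,0.26],"fingers":1},
  {"slide":[0.1,-0.285,0],"delta_rot":[0,0,0.26],"fingers":1},
])

```text
time_s: 32.12
tcp_pos: [0.4323, -0.2167, 0.2034]
eef_rot: [180.0, -0.0, 179.5]
contact_force: [1.2, 0.4, 0.3]
gripper_width: 0.0874
gripper_force: 0.0
```

Request:
play_rows([
  {"slide":[0.09,-0.287,0],"delta_rot":[0,0,0.26],"fingers":1},
  {"slide":[0.09,-0.29,0],"delta_rot":[0,0,0.26],"fingers":1},
  {"slide":[0,0,0],"delta_rot":[0,0,0],"fingers":1},
  {"slide":[0,0,0],"delta_rot":[0,0,0],"fingers":1},
])

```text
time_s: 32.62
tcp_pos: [0.4041, -0.3017, 0.2033]
eef_rot: [180.0, -0.0, 177.1]
contact_force: [0.8, -0.1, 1.2]
gripper_width: 0.0881
gripper_force: 0.0
```

Run:
```python
from h import *
c=snap('wrist','w8');o=px('w8',[[.4065,-.34,.023]])[0];print(o)
u,v=int(o[0]),int(o[1]);u0,v0=max(u-80,0),max(v-60,0);print(u0,v0)
cv2.imwrite('pics/w8c.png',cv2.resize(c['image'][v0:v0+120,u0:u0+160],(800,600),interpolation=cv2.INTER_CUBIC))
```

```text
[287.48104392 176.62511701]
207 116
```

View pics/w8c.png

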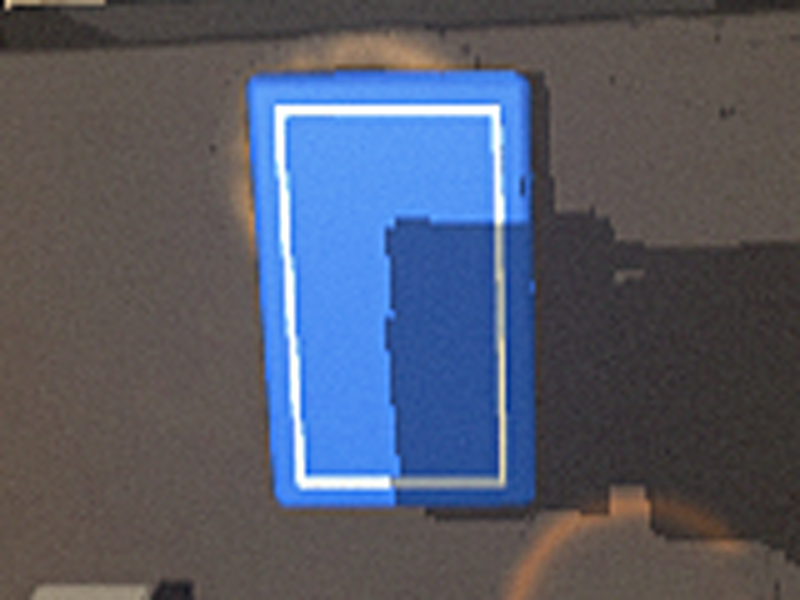

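White line outer corners at about (274,105), (501,105), (507,489), (296,489) in the 5x crop.

Run:
```python
from h import *
P=np.array([(274,105),(501,105),(507,489),(296,489)])/5+[207,116]
W=w('w8',P,.023)[:,:2];print(W.round(4),W.mean(0));e=cv2.minAreaRect((W*1000).astype(np.float32));print(e)
for a,b in((0,3),(1,2)): d=W[b]-W[a];print(np.degrees(np.arctan2(d[1],d[0])))
```

```text
[[ 0.3597 -0.3647]
 [ 0.3623 -0.3142]
 [ 0.4539 -0.3188]
 [ 0.4512 -0.3696]] [ 0.40677027 -0.34180624]
((406.7654113769531, -341.8189392089844), (50.86318588256836, 91.68551635742188), 87.04580688476562)
-3.077153442207269
-2.863570841218895
```

Request:
play_rows([
  {"slide":[-0.016,-0.133,0.1],"delta_rot":[0,0,0],"fingers":1},
  {"slide":[-0.016,-0.133,0.15],"delta_rot":[0,0,0],"fingers":1},
  {"slide":[0,0,0.25],"delta_rot":[0,0,0],"fingers":1},
  {"slide":[0,0,0.25],"delta_rot":[0,0,0],"fingers":1},
  {"slide":[0,0,0.25],"delta_rot":[0,0,0],"fingers":1},
  {"slide":[0,0,0.1],"delta_rot":[0,0,0],"fingers":1},
  {"slide":[0,0,0],"delta_rot":[0,0,0],"fingers":1},
  {"slide":[0,0,0],"delta_rot":[0,0,0],"fingers":1},
])

```text
time_s: 33.67
tcp_pos: [0.4081, -0.3423, 0.0402]
eef_rot: [-180.0, 0.1, 177.1]
contact_force: [1.5, -0.3, -0.2]
gripper_width: 0.0879
gripper_force: 0.0
```

Request:
play_rows([
  {"slide":[0,0,0.1],"delta_rot":[0,0,0],"fingers":1},
  {"slide":[0,0,0.08],"delta_rot":[0,0,0],"fingers":1},
  {"slide":[0,0,0.03],"delta_rot":[0,0,0],"fingers":1},
  {"slide":[0,0,0],"delta_rot":[0,0,0],"fingers":1},
  {"slide":[0,0,0],"delta_rot":[0,0,0],"fingers":1},
])

```text
time_s: 34.3
tcp_pos: [0.4071, -0.3423, 0.0076]
eef_rot: [-180.0, 0.0, 177.1]
contact_force: [0.1, -0.8, -0.1]
gripper_width: 0.0876
gripper_force: 0.0
```

Request:
play_rows([
  {"slide":[0,0,0.01],"delta_rot":[0,0,0],"fingers":0.8},
  {"slide":[0,0,0],"delta_rot":[0,0,0],"fingers":0.6},
  {"slide":[0,0,0],"delta_rot":[0,0,0],"fingers":0.4},
  {"slide":[0,0,0],"delta_rot":[0,0,0],"fingers":0.1},
  {"slide":[0,0,0],"delta_rot":[0,0,0],"fingers":0.1},
  {"slide":[0,0,0],"delta_rot":[0,0,0],"fingers":0.1},
], squeeze=25)

```text
time_s: 35.05
tcp_pos: [0.4071, -0.3422, 0.006]
eef_rot: [-180.0, 0.0, 177.1]
contact_force: [0.3, -0.3, 1.9]
gripper_width: 0.064
gripper_force: 25.0
```

Request:
play_rows([
  {"slide":[0,0,0],"delta_rot":[0,0,0],"fingers":0.1},
  {"slide":[0,0,-0.05],"delta_rot":[0,0,0],"fingers":0.1},
  {"slide":[0,0,-0.2],"delta_rot":[0,0,0],"fingers":0.1},
  {"slide":[0,0,-0.3],"delta_rot":[0,0,0],"fingers":0.1},
  {"slide":[0,0,-0.3],"delta_rot":[0,0,0],"fingers":0.1},
  {"slide":[0,0,-0.15],"delta_rot":[0,0,0],"fingers":0.1},
  {"slide":[0,0,0],"delta_rot":[0,0,0],"fingers":0.1},
  {"slide":[0,0,0],"delta_rot":[0,0,0],"fingers":0.1},
])

```text
time_s: 36.05
tcp_pos: [0.4063, -0.3418, 0.1552]
eef_rot: [180.0, -0.1, 177.1]
contact_force: [-0.5, -0.5, -0.8]
gripper_width: 0.0633
gripper_force: 25.0
```

```bash
python3 -c "
from h import *
plan([.4225,.0702,.16],171.3,10)"
```

```text
[0.003, 0.275, -0.003] [0.001, -0.001, 0.126]
[0.006, 0.275, -0.003] [0.001, -0.001, 0.126]
[0.009, 0.275, -0.003] [0.001, -0.001, 0.126]
[0.012, 0.275, -0.003] [0.001, -0.001, 0.126]
[0.014, 0.274, -0.003] [0.001, -0.001, 0.126]
[0.017, 0.274, -0.003] [0.001, -0.001, 0.126]
[0.02, 0.274, -0.003] [0.001, -0.001, 0.126]
[0.023, 0.274, -0.003] [0.001, -0.001, 0.126]
[0.025, 0.274, -0.003] [0.001, -0.001, 0.126]
[0.028, 0.273, -0.003] [0.001, -0.001, 0.126]
```

Request:
play_rows([
  {"slide":[0.003,0.15,0],"delta_rot":[0,0,0.126],"fingers":0.1},
  {"slide":[0.006,0.275,0],"delta_rot":[0,0,0.126],"fingers":0.1},
  {"slide":[0.009,0.3,0],"delta_rot":[0,0,0.126],"fingers":0.1},
  {"slide":[0.012,0.3,0],"delta_rot":[0,0,0.126],"fingers":0.1},
  {"slide":[0.014,0.3,0],"delta_rot":[0,0,0.126],"fingers":0.1},
  {"slide":[0.017,0.3,0],"delta_rot":[0,0,0.126],"fingers":0.1},
  {"slide":[0.02,0.3,0],"delta_rot":[0,0,0.126],"fingers":0.1},
  {"slide":[0.023,0.3,0],"delta_rot":[0,0,0.126],"fingers":0.1},
])

```text
time_s: 37.05
tcp_pos: [0.4201, -0.0071, 0.1548]
eef_rot: [-179.9, -0.1, 172.4]
contact_force: [-0.3, -0.2, -0.1]
gripper_width: 0.0637
gripper_force: 25.0
```

Request:
play_rows([
  {"slide":[0.025,0.275,0],"delta_rot":[0,0,0.126],"fingers":0.1},
  {"slide":[0.028,0.24,0],"delta_rot":[0,0,0.126],"fingers":0.1},
  {"slide":[0,0,0],"delta_rot":[0,0,0],"fingers":0.1},
  {"slide":[0,0,0],"delta_rot":[0,0,0],"fingers":0.1},
])

```text
time_s: 37.55
tcp_pos: [0.4229, 0.0689, 0.1549]
eef_rot: [-179.9, -0.1, 171.4]
contact_force: [-0.1, 0.0, -1.1]
gripper_width: 0.0639
gripper_force: 25.0
```

```bash
python3 -c "
from h import *
plan([.4225,.0700,.05],171.4,1)"
```

```text
[0.002, 0.008, 0.7] [-0.019, -0.023, -0.01]
```

Request:
play_rows([
  {"slide":[0.002,0.008,0.15],"delta_rot":[0,0,0],"fingers":0.1},
  {"slide":[0,0,0.2],"delta_rot":[0,0,0],"fingers":0.1},
  {"slide":[0,0,0.2],"delta_rot":[0,0,0],"fingers":0.1},
  {"slide":[0,0,0.17],"delta_rot":[0,0,0],"fingers":0.1},
  {"slide":[0,0,0.1],"delta_rot":[0,0,0],"fingers":0.1},
  {"slide":[0,0,0.05],"delta_rot":[0,0,0],"fingers":0.1},
  {"slide":[0,0,0],"delta_rot":[0,0,0],"fingers":0.1},
  {"slide":[0,0,0],"delta_rot":[0,0,0],"fingers":0.1},
])

```text
time_s: 38.55
tcp_pos: [0.4239, 0.0705, 0.0259]
eef_rot: [180.0, 0.0, 171.3]
contact_force: [0.7, 0.1, -1.2]
gripper_width: 0.0636
gripper_force: 25.0
```

Run:
```python
from h import *
plan([.4225,.0700,.0165],171.4,1)
c=snap('wrist','w9');o=px('w9',[[.40,.07,.02]])[0];print(o)
u,v=int(o[0]),int(o[1]);u0,v0=max(u-107,0),max(v-80,0);print(u0,v0)
cv2.imwrite('pics/w9c.png',cv2.resize(c['image'][v0:v0+160,u0:u0+213],(800,600),interpolation=cv2.INTER_CUBIC))
```

```text
[0.009, -0.005, 0.063] [0.006, 0.008, -0.022]
[312.50099754 205.69871198]
205 125
```

View pics/w9c.png

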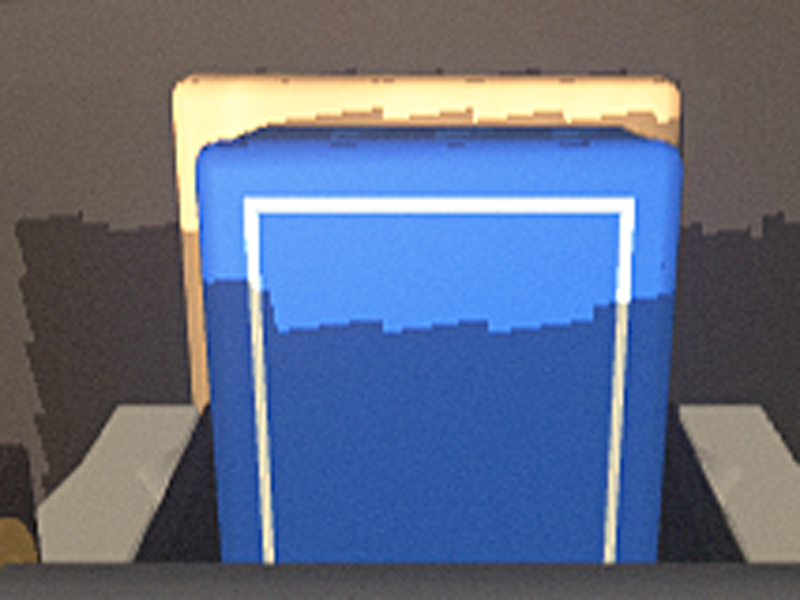

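Run:
```python
from h import *
a=np.radians(-8.7);n=np.array([-np.sin(a),np.cos(a)]);l=np.array([np.cos(a),np.sin(a)])
tcp=r.get_state()['tcp_pos'];print(tcp)
k=800/213
for nm,p,z in [('bL',[(173,110),(196,390)],.01),('bR',[(681,110)],.01),('bNear',[(250,76),(600,77)],.01),('tL',[(198,180),(216,480)],.043),('tR',[(682,180),(662,480)],.043),('tNear',[(260,143),(600,143)],.043),('line',[(246,200),(634,200)],.043)]:
    W=w('w9',np.array(p)/k+[205,125],z)[:,:2]-tcp[:2];print(nm,'perp',(W@n*1000).round(1),'along',(W@l*1000).round(1))
```

```text
[0.42392235 0.07067367 0.02599503]
bL perp [-40.1 -39.6] along [-51.8  -4.4]
bR perp [38.7] along [-51.8]
bNear perp [-27.9  25.9] along [-57.  -56.9]
tL perp [-29.8 -30.1] along [-48.8  -5.6]
tR perp [32.3 32.3] along [-48.8  -5.6]
tNear perp [-21.6  21.5] along [-53.6 -53.6]
line perp [-23.8  26.2] along [-46.1 -46.1]
```

Request:
play_rows([
  {"slide":[0.007,-0.009,0.03],"delta_rot":[0,0,0],"fingers":0.1},
  {"slide":[0,0,0.025],"delta_rot":[0,0,0],"fingers":0.1},
  {"slide":[0,0,0.012],"delta_rot":[0,0,0],"fingers":0.1},
  {"slide":[0,0,0],"delta_rot":[0,0,0],"fingers":0.1},
  {"slide":[0,0,0],"delta_rot":[0,0,0],"fingers":0.1},
])

```text
time_s: 39.22
tcp_pos: [0.4221, 0.0693, 0.0159]
eef_rot: [-180.0, -0.0, 171.3]
contact_force: [-4.6, 1.0, 14.1]
gripper_width: 0.0637
gripper_force: 25.0
```

Request:
play_rows([
  {"slide":[0,0,0],"delta_rot":[0,0,0],"fingers":0.55},
  {"slide":[0,0,0],"delta_rot":[0,0,0],"fingers":0.7},
  {"slide":[0,0,0],"delta_rot":[0,0,0],"fingers":0.8},
  {"slide":[0,0,0],"delta_rot":[0,0,0],"fingers":0.8},
  {"slide":[0,0,-0.1],"delta_rot":[0,0,0],"fingers":0.8},
  {"slide":[0,0,-0.3],"delta_rot":[0,0,0],"fingers":0.8},
  {"slide":[0,0,-0.4],"delta_rot":[0,0,0],"fingers":1},
  {"slide":[0,0,-0.4],"delta_rot":[0,0,0],"fingers":1},
])

```text
time_s: 40.22
tcp_pos: [0.4219, 0.0691, 0.1972]
eef_rot: [-180.0, -0.0, 171.3]
contact_force: [1.2, 1.6, -0.3]
gripper_width: 0.0871
gripper_force: 0.0
```

Request:
play_rows([
  {"slide":[0,-0.3,-0.1],"delta_rot":[0,0,0],"fingers":1},
  {"slide":[0,-0.35,0],"delta_rot":[0,0,0],"fingers":1},
  {"slide":[0,-0.35,0],"delta_rot":[0,0,0],"fingers":1},
  {"slide":[0,-0.35,0],"delta_rot":[0,0,0],"fingers":1},
  {"slide":[0,-0.35,0],"delta_rot":[0,0,0],"fingers":1},
  {"slide":[0,-0.35,0],"delta_rot":[0,0,0],"fingers":1},
  {"slide":[0,-0.3,0],"delta_rot":[0,0,0],"fingers":1},
  {"slide":[0,0,0],"delta_rot":[0,0,0],"fingers":1},
])

```text
time_s: 41.22
tcp_pos: [0.368, -0.2813, 0.2098]
eef_rot: [-180.0, -0.1, 171.1]
contact_force: [0.2, -0.3, 0.9]
gripper_width: 0.0874
gripper_force: 0.0
```

Run:
```python
from seg import *
c=snap('top','top1')
cv2.imwrite('pics/top1c.png',cv2.resize(c['image'][140:240,185:355],(800,471),interpolation=cv2.INTER_CUBIC))
```

```text
(no output)
```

View pics/top1c.png

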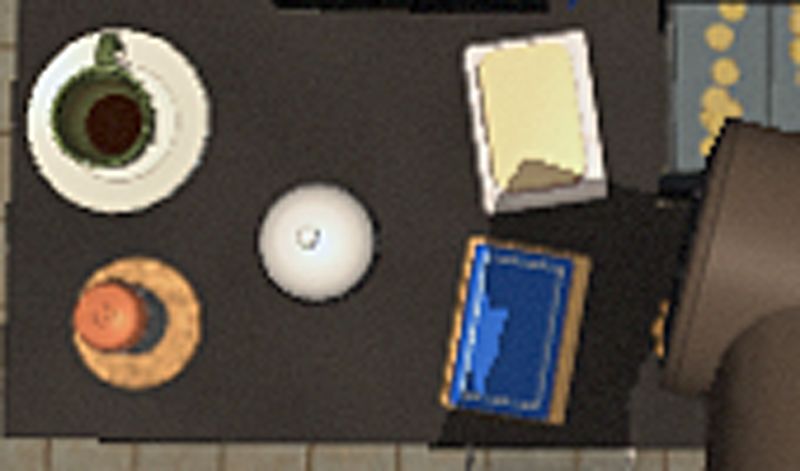

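Run:
```python
from seg import *
k=800/170
f=lambda P:np.array(P)/k+[185,140]
# projected expected outlines
c=cv2.imread('pics/top1.png')
im=cv2.resize(c[140:240,185:355],None,fx=k,fy=k,interpolation=cv2.INTER_CUBIC)
def dr(X,col):
    p=((px('top1',X)-[185,140]+.5)*k).astype(np.int32);cv2.polylines(im,[p],True,col,1)
t=np.linspace(0,2*np.pi,60)
circ=lambda x,y,z,R:np.c_[x+R*np.cos(t),y+R*np.sin(t),0*t+z]
def rect(x,y,z,a,lx,ly):
    a=np.radians(a);l=np.array([np.cos(a),np.sin(a)]);n=np.array([-l[1],l[0]])
    return np.array([[*(np.array([x,y])+s*l*lx/2+q*n*ly/2),z] for s,q in((1,1),(1,-1),(-1,-1),(-1,1))])
S=(.5543,.3303);C=(.4237,.3155);M=(.5575,.0587);B=(.4222,.0684)
dr(circ(*S,.014,.06),(0,0,255));dr(circ(*S,.053,.032),(255,0,255));dr(circ(*C,.006,.042),(0,0,255));dr(circ(*C,.066,.023),(255,255,0))
dr(rect(*M,.01,9,.11,.08),(0,0,255));dr(rect(*M,.033,9,.092,.06),(255,0,255));dr(rect(*B,.01,-8.7,.11,.08),(0,0,255));dr(rect(*B,.033,-8.7,.104,.064),(0,255,255))
cv2.imwrite('pics/ov.png',im)
```

```text
(no output)
```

View pics/ov.png

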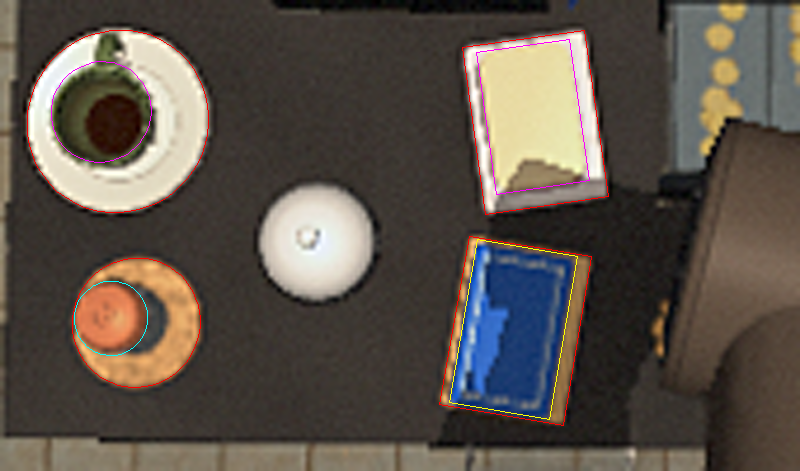

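```bash
python3 -c "
from h import *
print(r.close_job())"
```

```text
the job is handed in; nothing more can be done
None
```

I handed the job in at about 41 s of the 141 s allowed: from the last overhead picture, the cup is upright on the saucer about 3 mm off centre, the shaker upright on the coaster, both tins flat and square to about 1–2 mm, and the bell and biscuit untouched (the red tin was set down 27 mm off and slid into place, to clear the cash drawer), but I viewed 16 pictures, two over the limit of 14.

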